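# Sugar boxes for the tea service

### The job

Lay up the sugar boxes for tea: put one sugar lump into each white porcelain box on the worktop, then close every box with one of the thin walnut covers, lying level on the rim, square with the box and covering the whole mouth. The covers are too thin to be taken up where they lie, so slide one out until its end hangs over the edge of the serving board and take it there. Leave the canister, the spice jar and the salt mill standing where they are, and do not tip a box over.

Things in the scene. Friction and masses are not known exactly. Their poses are not given: they have to be found in the camera images.
- board: Fixed white stone-look serving board, 400 (its own x) x 250 (its own y) x 18 mm; its x axis runs roughly across in front of the robot and its +y edge is the long edge nearest the robot. Origin: centre of the underside, on the worktop; its top is at z = 18 mm, and the 18 mm step down to the worktop at its edges leaves room for fingertips below an overhanging cover.
- slate: Fixed round slate coaster, 96 mm across, 7 mm thick, lying on the left end of the serving board and carrying three sugar lumps. Origin: centre of the underside.
- box_1: Open white porcelain box (two or three are present), loose, 0.35 kg, outside 92 (its x) x 54 (its y) x 45 mm high, walls and floor 5 mm, so the mouth is 82 x 44 mm. It stands upright on the worktop; origin: centre of the underside; rim at z = 45 mm in its frame. All boxes are alike.
- box_2: Open white porcelain box (two or three are present), loose, 0.35 kg, outside 92 (its x) x 54 (its y) x 45 mm high, walls and floor 5 mm, so the mouth is 82 x 44 mm. It stands upright on the worktop; origin: centre of the underside; rim at z = 45 mm in its frame. All boxes are alike.
- box_3: Open white porcelain box (two or three are present), loose, 0.35 kg, outside 92 (its x) x 54 (its y) x 45 mm high, walls and floor 5 mm, so the mouth is 82 x 44 mm. It stands upright on the worktop; origin: centre of the underside; rim at z = 45 mm in its frame. All boxes are alike.
- cover_1: Thin flat plain walnut cover, 100 (its x) x 62 (its y) x 3 mm, 40 g, overlaps a box 4 mm all round. Starts flat on the serving board, long axis roughly square to the board's front edge, centre 57 to 75 mm in from it. Slides under a fingertip pressed on it with a few newtons; tips off when over half hangs out. Origin: centre of the underside. All covers alike; each box takes one.
- cover_2: Thin flat plain walnut cover, 100 (its x) x 62 (its y) x 3 mm, 40 g, overlaps a box 4 mm all round. Starts flat on the serving board, long axis roughly square to the board's front edge, centre 57 to 75 mm in from it. Slides under a fingertip pressed on it with a few newtons; tips off when over half hangs out. Origin: centre of the underside. All covers alike; each box takes one.
- cover_3: Thin flat plain walnut cover, 100 (its x) x 62 (its y) x 3 mm, 40 g, overlaps a box 4 mm all round. Starts flat on the serving board, long axis roughly square to the board's front edge, centre 57 to 75 mm in from it. Slides under a fingertip pressed on it with a few newtons; tips off when over half hangs out. Origin: centre of the underside. All covers alike; each box takes one.
- lump_1: White sugar lump, 21 x 21 x 19 mm, 12 g, starting on the slate coaster, lumps about 50 mm apart. Origin: centre of the underside. All lumps are alike; only as many as there are boxes are used.
- lump_2: White sugar lump, 21 x 21 x 19 mm, 12 g, starting on the slate coaster, lumps about 50 mm apart. Origin: centre of the underside. All lumps are alike; only as many as there are boxes are used.
- lump_3: White sugar lump, 21 x 21 x 19 mm, 12 g, starting on the slate coaster, lumps about 50 mm apart. Origin: centre of the underside. All lumps are alike; only as many as there are boxes are used.
- canister: Bystander: white canister with a wooden lid, 77 x 77 x 100 mm, at the back of the serving board. Origin: centre of the underside.
- spice_jar: Bystander: small glass spice jar with a yellow cap, 42 x 42 x 96 mm, on the right behind the boxes. Origin: centre of the underside.
- salt_mill: Bystander: small glass shaker with a grey cap, 44 x 44 x 90 mm, behind the boxes. Origin: centre of the underside.

How it is judged:
By the outcome, as a careful person would: the job done as asked, in the order asked, and still so for the second after the job is handed in, with the robot touching nothing.
Of box_1, box_2, box_3 only 2 to 3 are there at a start; the rules pass over those that are not, and their reading is None.
At some moment in a run one of box_1, box_2, box_3 may be knocked a few centimetres aside while the robot is not near it.
It also fails if it takes over 210 s, if anything falls off the work surface, if the arm or the gripper's body presses on something with over 40 N, if the wrist force passes 120 N, or if a joint passes its speed limit or range.

### The arm

A 7-joint arm with a two-finger parallel gripper is mounted at the origin on a cart in front of the work surface, level with it; the furniture and walls round the work are solid. World frame = base frame: x ahead of the robot, y to its left, z up, the work surface at z = 0. Lengths are in m, angles in rad, forces in N, time in s.
With the tool pointing down it reaches from about 0.4 to 0.85 m from the base axis. Payload 4.5 kg.
Tool frame: the origin (TCP) lies on the centre line of the jaws, within the pads' length; the fingertips stand r.tip_reach ahead of it and the grasp point (between the pads) lies 3 mm ahead of it (r.tip_reach is the distance from the TCP to the fingertips, in m); z points along the fingers, y is the line along which they close (so a half turn about z gives the same grasp; the last joint's range is limited). The gripper opens to 88 mm and grips with 3 to 60 N. Pads are 18 mm wide; open, the fingers measure 123 mm over their backs; the gripper's body (75 mm by 187 mm) begins 45 mm behind the grasp point.
Start: joints at [1.232, 0.689, -0.195, 1.565, 0.157, 0.902, -0.215], TCP at [0.228, -0.582, 0.239] pointing down, gripper open.
Joint ranges: [-3.01, 3.01], [-0.46, 2.08], [-1.47, 1.51], [0.13, 2.56], [-1, 4.14], [0.04, 2.09], [-2.66, 2.66]. Speed limits (rad/s): [2.57, 2.57, 3.14, 3.14, 3.14, 3.14, 3.14].

### API

Orientations are given as a unit quaternion [x, y, z, w].
In Python, from plant import readout, eyes, ticket, r gives the robot as it stands. The module is installed in compiled form; this text tells all that it offers.
- The arm moves only by the tool carry_out, never from a script. Its argument "motion" is a list that holds one entry, the list of rows, each a list of 7 numbers: the shift along the tool's x, y, z in mm, then the turn, a rotation vector about the tool's x, y, z in rad, then the opening in per cent of the stroke, from 0 (shut) to 100 (fully open). In form: [[[dx, dy, dz, ax, ay, az, claw], ...]]. A call has 1 to 8 rows; each row shifts and turns the commanded pose from where the row before left it, along the tool's axes as they then stand; what a row does not reach is not made up. A row lasts 1/10 s, in which the tool goes at most 50 mm and 8.59 degrees, less where a joint would pass 70% of its speed; a pose out of reach is approached as far as the arm can. A call is refused whole if a number of a shift passes 50 or a number of a turn 0.15, either way. A call with a gripper value outside its range is refused whole. The fingers move at their own pace and stop on an object; "squeeze" is the grip in N (left out, the last holds). Time passes only in rows, so rows that do not move let the fingers close. It gives the time, the measured TCP pose, the force and the opening at its end, in the units of the state.
- readout.get_state(): the state, without advancing time (a new reading comes with each control period).
- eyes.snapshot(name): name is "side" or "top" or "wrist"; returns a dict with "pixels" (384x512x3 uint8, red, green, blue), "K" (3x3 intrinsics, pixels), "origin" and "attitude" of the camera in the world. Camera axes: x right, y down, z forward; pixel columns grow to the right and rows downward; lengths in m; the calibration is good to about 2 mm. A picture is of the moment at which its call begins. There is no depth.
- ticket.finish_job(): hands the job in, once; it reports no verdict.
The state is a dict: "clock": time; "q": joint angles; "qd": joint speeds; "joint_torque": joint torques, N m; "tool_pos": TCP position; "eef_rot": TCP orientation; "contact_force": force on the tool from outside, world axes, zero at the start; "moment": the same for the moment, N m; "opening": opening from 0.0 (shut) to 1.0 (fully open).
Only numpy, scipy, OpenCV 4.12 (cv2) and the standard library are available. Lean on these libraries where they do the work, as an engineer would, in place of code of your own. Each camera call takes 0.05 s, during which the arm holds its last target. There are 200 camera calls.

## Working session

There is one attempt and no reset: what is moved stays moved. The work goes in short steps, Python scripts to look and compute and a tool call to move; the robot and the scene stay as the last step left them, time stands still between calls to the robot, and variables do not carry over. Pictures are saved under pics/ and viewed, on a budget of 14 in all, crops included, one or two more only if the job needs it, and the job is handed in when it is done.

Besides the shell and the picture viewer there is one more tool, called after "Request:" as name(argument=value, ...) on one line, values as JSON. carry_out: Moves the arm, as the interface text tells. Its arguments: {"type":"object","properties":{"motion":{"type":"array","items":{"type":"array","items":{"type":"array","items":{"type":"number"}}}},"squeeze":{"type":"number"}},"required":["motion"]}

```bash
mkdir -p pics; cat > h.py <<'E'
import numpy as np, cv2
from scipy.spatial.transform import Rotation as R
from plant import readout, eyes, ticket, r
def snap(n,save=None):
    s=eyes.snapshot(n)
    if save: cv2.imwrite('pics/'+save,s['pixels'][:,:,::-1])
    return s
def att(s):
    a=np.array(s['attitude'],float)
    return a if a.shape==(3,3) else R.from_quat(a).as_matrix()
def ray(s,uv,z):
    d=att(s)@np.linalg.solve(np.array(s['K']),[uv[0],uv[1],1.]); o=np.array(s['origin'])
    return o+d*(z-o[2])/d[2]
def proj(s,p):
    c=np.array(s['K'])@(att(s).T@(np.array(p)-np.array(s['origin']))); return c[:2]/c[2]
def st():
    s=readout.get_state(); print({k:np.round(s[k],3).tolist() for k in('clock','tool_pos','eef_rot','contact_force','opening','q')}); return s
E
python3 - <<'E'
from h import *
st(); print(r.tip_reach)
a=snap('top','top1.png'); b=snap('side','side1.png'); print(a['origin'],a['attitude'],a['K']); print(b['origin'])
cv2.imwrite('pics/a.png',cv2.resize(a['pixels'][:,:,::-1],(800,600),interpolation=cv2.INTER_CUBIC))
np.save('top1.npy',a,allow_pickle=True)
E
```

```text
{'clock': 0.0, 'tool_pos': [0.227, -0.581, 0.239], 'eef_rot': [0.983, 0.185, -0.0, -0.001], 'contact_force': [0.229, -0.661, -0.072], 'opening': 1.002, 'q': [1.232, 0.69, -0.195, 1.566, 0.157, 0.902, -0.215]}
0.022
[ 0.46506615 -0.06758513  0.93345506] [-0.69695774  0.71564823 -0.030405    0.03425003] [[347.79505825   0.         255.62327516]
 [  0.         347.79505825 181.24072721]
 [  0.           0.           1.        ]]
[ 0.19937577 -1.37996631  0.84558374]
```

View pics/a.png

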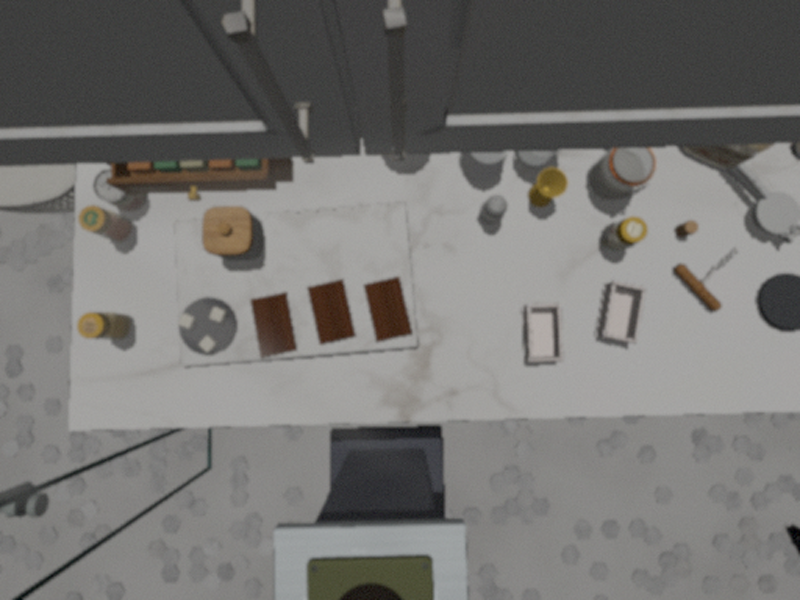

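View pics/side1.png

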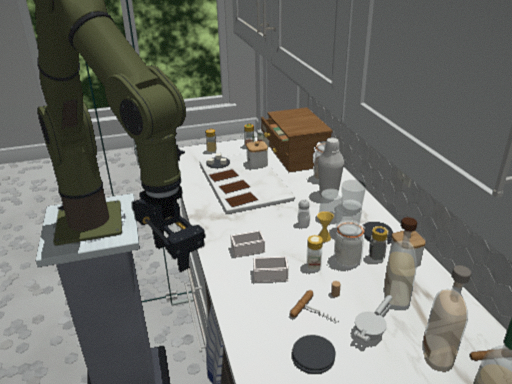

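The top view (800x600 scale) shows two boxes at (543,333) and (621,314), and three covers at (273,324), (331,312) and (388,309). The lumps are at (186,321), (217,314) and (207,344). The side view confirms two boxes, and the worktop is clear between the board and the boxes.

```bash
cat >> h.py <<'E'
def rect(s,m,z):
    """min-area rect of mask on plane z -> centre, long-axis angle(deg), size(mm)"""
    cs,_=cv2.findContours(m.astype(np.uint8),cv2.RETR_EXTERNAL,cv2.CHAIN_APPROX_NONE)
    out=[]
    for c in cs:
        if cv2.contourArea(c)<15: continue
        p=np.array([ray(s,q[0],z)[:2] for q in c],np.float32)*1000
        (x,y),(w,h),a=cv2.minAreaRect(p)
        if w<h: w,h,a=h,w,a+90
        out.append((round(x,1),round(y,1),round((a+90)%180-90,1),round(w,1),round(h,1),c.reshape(-1,2).mean(0).round().tolist()))
    return sorted(out,key=lambda o:-o[1])
def covers(s,z=.021):
    h=cv2.cvtColor(s['pixels'],cv2.COLOR_RGB2HSV); p=s['pixels'].astype(int)
    m=(p[...,0]<110)&(p[...,0]>p[...,2]+25)&(h[...,1]>120)
    m=cv2.morphologyEx(m.astype(np.uint8),cv2.MORPH_OPEN,np.ones((3,3)))
    return [o for o in rect(s,m,z) if o[3]>60 and o[3]<150]
E
python3 - <<'E'
from h import *
s=np.load('top1.npy',allow_pickle=True).item()
print('covers');[print(o) for o in covers(s)]
p=s['pixels'].astype(int); g=p.sum(2)/3
U=lambda x0,y0,x1,y1:(slice(y0,y1),slice(x0,x1))
m=np.zeros(g.shape,bool); w=U(117,190,150,228); m[w]=g[w]>130
print('lumps',[o for o in rect(s,m,.026)])
w=U(330,188,366,236);print(g[212,328:370].astype(int)); print(g[185:240,348].astype(int))
b=cv2.resize(s['pixels'][165:245,100:430,::-1],None,fx=2.4,fy=2.4)
cv2.imwrite('pics/b1.png',cv2.resize(s['pixels'][175:240,325:420,::-1],None,fx=8,fy=8,interpolation=cv2.INTER_NEAREST))
for u,v in[(177.5/1.5625*1,360/1.5625),(186/1.5625,365/1.5625),(417/1.5625,348/1.5625),(407/1.5625,204/1.5625),(175/1.5625,220/1.5625)]: print(ray(s,(u,v),.018))
E
```

```text
covers
(496.0, 150.8, 9.8, 70.2, 51.3, [176.0, 201.0])
(504.8, 52.5, 12.1, 91.2, 53.6, [212.0, 199.0])
(506.9, -42.7, 11.3, 91.2, 53.9, [248.0, 197.0])
lumps [(441.3, 286.9, 57.7, 40.3, 17.3, [122.0, 225.0]), (509.8, 285.0, -1.5, 49.6, 31.5, [120.0, 197.0]), (456.5, 259.6, -45.4, 19.9, 18.7, [132.0, 220.0]), (505.3, 244.5, -26.8, 19.6, 19.0, [138.0, 201.0]), (448.2, 232.8, -89.9, 33.8, 23.2, [144.0, 225.0]), (529.8, 226.9, 55.3, 38.3, 17.2, [145.0, 192.0])]
[162 163 163 162 164 153 119  83  68  92 130 150 155 165 172 173 173 171
 170 172 171 171 172 172 167 150 107  74  68 111 149 160 162 163 162 162
 163 164 163 163 164 164]
[164 162 162 161 162 165 165 162 160 159 155 134 101  86 104 135 162 172
 173 172 173 172 171 169 172 171 173 171 174 172 171 171 171 172 172 172
 172 172 172 170 172 169 160 145 143 138 110 101 128 156 163 163 165 165
 164]
[0.42992062 0.31115276 0.018     ]
[0.42125461 0.29680563 0.018     ]
[ 0.43945834 -0.09027151  0.018     ]
[ 0.68503152 -0.08027418  0.018     ]
[0.66815811 0.31811545 0.018     ]
```

View pics/b1.png

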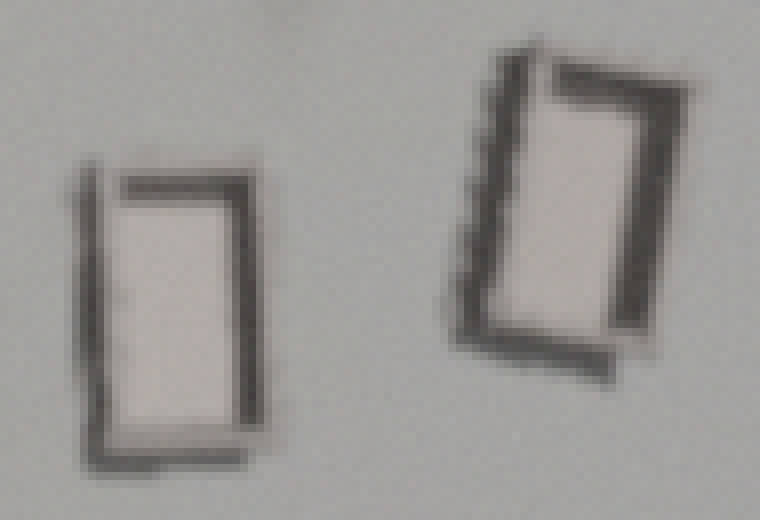

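Both boxes show up clearly in the crop: rim centres are near full-image (347.9,213.1) and (396.9,201.2). Box 1 is nearly straight, and box 2 is turned about 10°.

```bash
cat >> h.py <<'E'
def plan(x,y,z,yaw=None):
    """target TCP mm, yaw of tool x deg (tool down): prints turn (tool rotvec) then shift in the turned tool frame"""
    s=readout.get_state(); M=R.from_quat(s['eef_rot']); p=np.array(s['tool_pos'])*1000
    c=np.degrees(np.arctan2(M.as_matrix()[1,0],M.as_matrix()[0,0])); yaw=c if yaw is None else yaw
    T=R.from_euler('z',yaw,degrees=True)*R.from_euler('x',180,degrees=True)
    print('t %.2f at'%s['clock'],p.round(1),'yaw %.1f'%c,'F',np.round(s['contact_force'],1),'open %.3f'%s['opening'])
    print(' turn',(M.inv()*T).as_rotvec().round(3),'shift',(T.inv().apply(np.array([x,y,z])-p)).round(1))
E
python3 - <<'E'
from h import *
s=np.load('top1.npy',allow_pickle=True).item()
print(ray(s,(347.9,213.1),.045),ray(s,(396.9,201.2),.045))
for n,u,v,z in[('jar',632,230,.096),('mill',497,203,.09),('can',228,230,.118),('slate',208,326,.025)]: print(n,ray(s,(u/1.5625,v/1.5625),z))
plan(430,-370,280,0)
w=snap('wrist'); print(w['origin'],att(w).round(2),w['K'][0][0])
E
```

```text
[ 0.45912755 -0.29594913  0.045     ] [ 0.48600164 -0.4219144   0.045     ]
jar [ 0.61537987 -0.42824377  0.096     ]
mill [ 0.66539576 -0.22128314  0.09      ]
can [0.62826504 0.19484746 0.118     ]
slate [0.48521421 0.25781246 0.025     ]
t 0.10 at [ 227.4 -581.6  238.7] yaw 21.4 F [ 0.1  0.1 -0.2] open 1.001
 turn [-0.002  0.     0.373] shift [ 202.6 -211.6  -41.3]
[ 0.28851456 -0.55646859  0.38403596] [[ 0.36 -0.9  -0.24]
 [-0.93 -0.35 -0.09]
 [ 0.    0.26 -0.97]] 274.8581229813988
```

Request:
carry_out(motion=[[[40, -40, 0, 0, 0, 0.12, 100], [40, -40, 0, 0, 0, 0.12, 100], [40, -40, 0, 0, 0, 0.12, 100], [40, -40, 0, 0, 0, 0.013, 100], [40, -40, 0, 0, 0, 0, 100], [0, 0, 0, 0, 0, 0, 100], [0, 0, 0, 0, 0, 0, 100]]])

```text
clock: 0.85
tool_pos: [0.3747, -0.3811, 0.2393]
eef_rot: [1.0, 0.002, -0.0, -0.0]
contact_force: [-0.5, -0.6, 0.2]
opening: 0.997
```

```bash
python3 - <<'E'
from h import *
plan(430,-360,230,0)
w=snap('wrist'); np.save('w1.npy',w,allow_pickle=True)
cv2.imwrite('pics/w1.png',cv2.resize(w['pixels'][:,:,::-1],(800,600)))
E
```

```text
t 0.85 at [ 374.7 -381.1  239.3] yaw 0.2 F [-0.5 -0.6  0.2] open 0.997
 turn [-0.     0.     0.004] shift [ 55.3 -21.1   9.3]
```

View pics/w1.png

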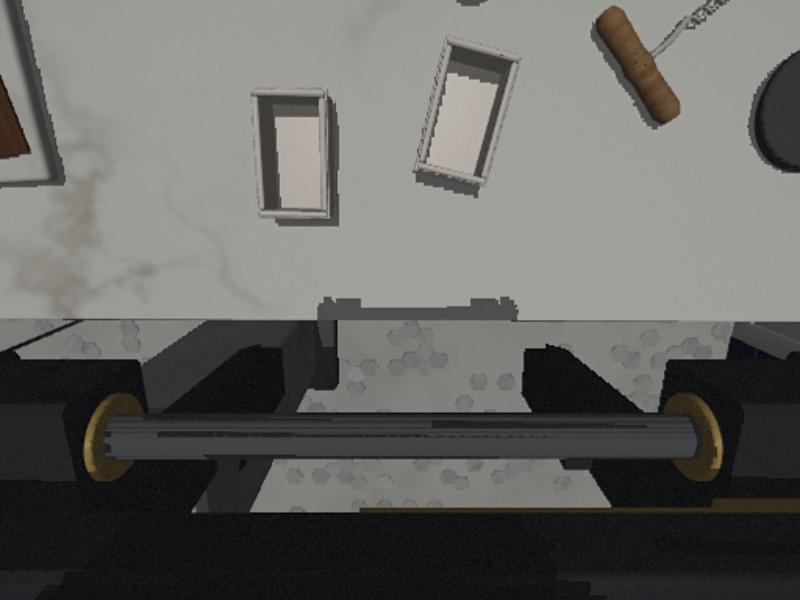

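Wrist view (800 px): box 1 rim corners are near (251,90), (327,89), (329,217) and (259,217). Box 2 corners are near (449,38), (521,56), (486,187) and (416,173).

```bash
cat >> h.py <<'E'
def quad(s,pts,z,f=1.5625):
    """4 corners TL,TR,BR,BL in viewed pixels, long sides TL-BL: centre mm, long-axis deg, sizes"""
    P=np.array([ray(s,np.array(q)/f,z)[:2] for q in pts])*1000
    d=P[0]+P[1]-P[2]-P[3]
    print(P.mean(0).round(1),'ang %.1f'%np.degrees(np.arctan2(d[1],d[0])),'len',np.linalg.norm(P[0]-P[3]).round(1),np.linalg.norm(P[1]-P[2]).round(1),np.linalg.norm(P[0]-P[1]).round(1),np.linalg.norm(P[2]-P[3]).round(1))
E
python3 - <<'E'
from h import *
w=np.load('w1.npy',allow_pickle=True).item()
quad(w,[(251,89),(327,89),(329,217),(259,217)],.045)
quad(w,[(449,38),(521,56),(486,187),(416,173)],.045)
E
```

```text
[ 460.9 -296.9] ang -1.2 len 91.2 91.3 55.0 54.5
[ 488.9 -427.8] ang -13.0 len 94.0 92.4 52.8 54.6
```

Request:
carry_out(motion=[[[10, -50, 0, 0, 0, 0, 100], [10, -50, 0, 0, 0, 0, 100], [10, -50, 0, 0, 0, 0, 100], [10, -50, 0, 0, 0, 0, 100], [10, -50, 0, 0, 0, 0, 100], [0, -50, 0, 0, 0, 0, 100], [0, -50, 0, 0, 0, 0, 100], [0, -50, 0, 0, 0, 0, 100]]])

```text
clock: 1.7
tool_pos: [0.4228, 0.0124, 0.2395]
eef_rot: [1.0, -0.003, 0.0, 0.0]
contact_force: [0.8, 1.0, -0.7]
opening: 1.003
```

Request:
carry_out(motion=[[[0, -50, 5, 0, 0, 0, 100], [0, -50, 5, 0, 0, 0, 100], [0, -50, 5, 0, 0, 0, 100], [-10, -50, 5, 0, 0, 0, 100], [-10, -30, 5, 0, 0, 0, 100], [-10, 0, 5, 0, 0, 0, 100], [0, 0, 0, 0, 0, 0, 100], [0, 0, 0, 0, 0, 0, 100]]])

```text
clock: 2.5
tool_pos: [0.394, 0.2383, 0.2096]
eef_rot: [1.0, -0.002, 0.0, 0.001]
contact_force: [-0.5, -1.1, 0.1]
opening: 1.0
```

```bash
python3 - <<'E'
from h import *
plan(400,260,200,0)
w=snap('wrist'); np.save('w2.npy',w,allow_pickle=True)
cv2.imwrite('pics/w2.png',cv2.resize(w['pixels'][:,:,::-1],(800,600)))
E
```

```text
t 2.50 at [394.  238.3 209.6] yaw -0.2 F [-0.5 -1.1  0.1] open 1.000
 turn [ 0.002 -0.    -0.004] shift [  6.  -21.7   9.6]
```

View pics/w2.png

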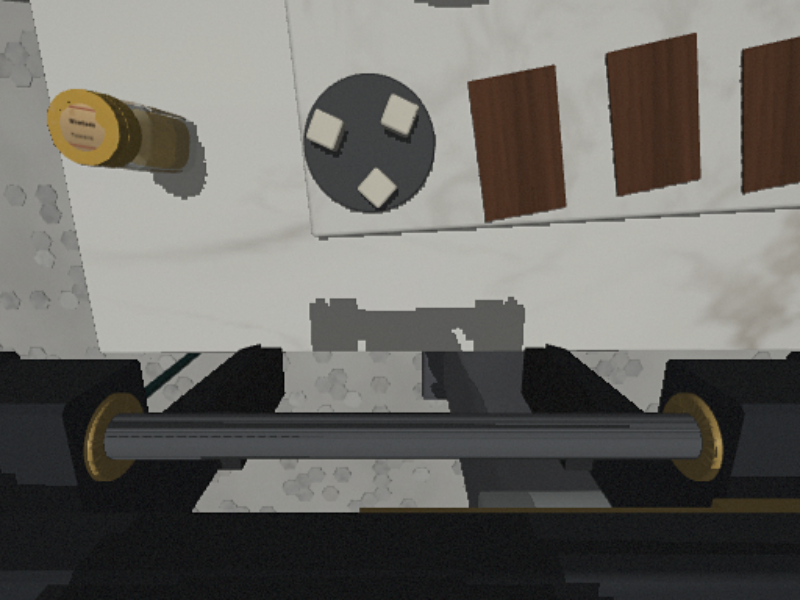

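Wrist view (800 px): lumps are at about (378,187), (401,114) and (326,129). Cover corners are at (468,82), (555,66), (566,207), (485,222) and at (606,53), (696,33), (700,179), (617,195). The board's front edge runs from (316,237) to about (800,207).

```bash
python3 - <<'E'
from h import *
w=np.load('w2.npy',allow_pickle=True).item()
g=w['pixels'].astype(int).mean(2); 
for u,v in[(378,187),(401,114),(326,129)]:
    m=np.zeros(g.shape,np.uint8); cu,cv=int(u/1.5625),int(v/1.5625)
    print([g[cv,cu],g[cv,cu+14]])
    sl=(slice(cv-15,cv+16),slice(cu-15,cu+16)); m[sl]=g[sl]>185
    n,l=cv2.connectedComponents(m); print(rect(w,l==l[cv,cu],.044))
quad(w,[(468,82),(555,66),(566,207),(485,222)],.021)
quad(w,[(606,53),(696,33),(700,179),(617,195)],.021)
print([ray(w,np.array(q)/1.5625,.018).round(4) for q in[(316,237),(799,207)]])
E
```

```text
[np.float64(174.66666666666666), np.float64(63.333333333333336)]
[(332.3, 239.2, 89.6, 735.2, 482.4, [256.0, 192.0])]
[np.float64(174.0), np.float64(64.0)]
[(332.3, 239.2, 89.6, 735.2, 482.4, [256.0, 192.0])]
[np.float64(173.0), np.float64(66.66666666666667)]
[(332.3, 239.2, 89.6, 735.2, 482.4, [256.0, 192.0])]
[485.8 152.7] ang 9.7 len 99.6 98.7 61.7 62.3
[505.4  55.2] ang 11.6 len 98.6 99.4 62.1 62.0
[array([0.4201, 0.3059, 0.018 ]), array([ 0.4416, -0.0673,  0.018 ])]
```

```bash
python3 - <<'E'
from h import *
w=np.load('w2.npy',allow_pickle=True).item()
g=w['pixels'].astype(int).mean(2); 
for u,v in[(378,187),(401,114),(326,129)]:
    m=np.zeros(g.shape,np.uint8); cu,cv=int(u/1.5625),int(v/1.5625)
    sl=(slice(cv-15,cv+16),slice(cu-15,cu+16)); m[sl]=g[sl]>150
    n,l=cv2.connectedComponents(m); o=rect(w,l==l[cv,cu],.044); print(o)
    plan(o[0][0],o[0][1],37,o[0][2])
E
```

```text
[(458.1, 256.8, 47.5, 19.1, 19.0, [241.0, 119.0])]
t 2.55 at [394.4 238.5 209.8] yaw -0.3 F [-0.3 -0.3  0.5] open 0.998
 turn [ 0.001 -0.    -0.834] shift [ 56.6  34.6 172.8]
[(505.8, 240.7, 66.8, 19.5, 18.6, [255.0, 72.0])]
t 2.55 at [394.4 238.5 209.8] yaw -0.3 F [-0.3 -0.3  0.5] open 0.998
 turn [ 1.00e-03 -0.00e+00 -1.17e+00] shift [ 45.9 101.5 172.8]
[(496.7, 291.7, 64.4, 18.9, 18.8, [207.0, 82.0])]
t 2.55 at [394.4 238.5 209.8] yaw -0.3 F [-0.3 -0.3  0.5] open 0.998
 turn [ 1.000e-03 -0.000e+00 -1.129e+00] shift [ 92.2  69.3 172.8]
```

```bash
python3 -c "
from h import *
st()"
```

```text
{'clock': 2.55, 'tool_pos': [0.394, 0.238, 0.21], 'eef_rot': [1.0, -0.002, 0.0, 0.001], 'contact_force': [-0.254, -0.272, 0.503], 'opening': 0.998, 'q': [-0.666, 0.531, 0.033, 2.085, -0.03, 0.527, -2.187]}
```

Request:
carry_out(motion=[[[0, 0, 15, 0, 0, -0.139, 45], [0, 0, 15, 0, 0, -0.139, 45], [0, 0, 15, 0, 0, -0.139, 45], [0, 0, 15, 0, 0, -0.139, 45], [0, 0, 15, 0, 0, -0.139, 45], [0, 0, 15, 0, 0, -0.139, 45], [28, 17, 10, 0, 0, 0, 45], [28, 17, 10, 0, 0, 0, 45]]])

```text
clock: 3.35
tool_pos: [0.4576, 0.2574, 0.0994]
eef_rot: [0.915, 0.404, -0.0, 0.001]
contact_force: [0.7, 0.6, -0.5]
opening: 0.447
```

Request:
carry_out(motion=[[[0, 0, 0, 0, 0, 0, 45], [0, 0, 0, 0, 0, 0, 45], [0, 0, 0, 0, 0, 0, 45]]])

```text
clock: 3.65
tool_pos: [0.4554, 0.258, 0.0999]
eef_rot: [0.915, 0.404, -0.001, 0.0]
contact_force: [-0.8, -0.6, 0.3]
opening: 0.448
```

```bash
python3 - <<'E'
from h import *
plan(458,257,50,47.5)
E
```

```text
t 3.65 at [455.4 258.   99.9] yaw 47.7 F [-0.8 -0.6  0.3] open 0.448
 turn [0.    0.001 0.003] shift [ 1.   2.6 49.9]
```

Request:
carry_out(motion=[[[1, 1, 25, 0, 0, 0, 45], [0, 0, 24, 0, 0, 0, 45], [0, 0, 0, 0, 0, 0, 45], [0, 0, 0, 0, 0, 0, 10], [0, 0, 0, 0, 0, 0, 10], [0, 0, 0, 0, 0, 0, 10], [0, 0, 0, 0, 0, 0, 10], [0, 0, 0, 0, 0, 0, 10]]], squeeze=12)

```text
clock: 4.45
tool_pos: [0.4576, 0.2596, 0.0511]
eef_rot: [0.914, 0.405, 0.0, -0.0]
contact_force: [-0.9, -0.0, 0.2]
opening: 0.098
```

Request:
carry_out(motion=[[[0, 0, -50, 0, 0, 0, 10], [0, 0, -50, 0, 0, 0, 10], [0, 0, -40, 0, 0, 0, 10], [0, 0, 0, 0, 0, 0, 10], [0, 0, 0, 0, 0, 0, 10]]])

```text
clock: 4.95
tool_pos: [0.4577, 0.2595, 0.1914]
eef_rot: [0.914, 0.405, 0.001, -0.0]
contact_force: [-0.0, -0.5, -1.2]
opening: 0.1
```

```bash
python3 - <<'E'
from h import *
plan(400,-297,190,88.8)
E
```

```text
t 4.95 at [457.7 259.5 191.4] yaw 47.8 F [-0.  -0.5 -1.2] open 0.100
 turn [ 0.001 -0.002 -0.716] shift [-557.6  -46.1    1.4]
```

```bash
python3 - <<'E'
from h import *
w=snap('wrist'); np.save('w3.npy',w,allow_pickle=True)
cv2.imwrite('pics/w3.png',cv2.resize(w['pixels'][:,:,::-1],(800,600)))
E
```

```text
(no output)
```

View pics/w3.png

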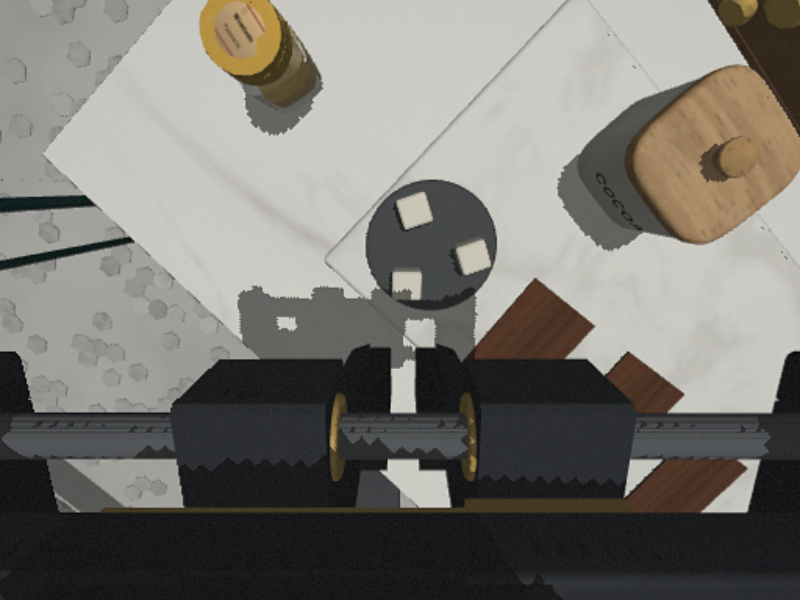

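```bash
python3 - <<'E'
from h import *
w=np.load('w3.npy',allow_pickle=True).item()
for q in[(405,279),(472,255),(413,210)]: print(ray(w,np.array(q)/1.5625,.044).round(4))
s=st(); M=R.from_quat(s['eef_rot']).as_matrix(); t=np.array(s['tool_pos'])
print(M.T@(w['origin']-t), (M.T@att(w)).round(3))
for d in(0,.003,.022): print(proj(w,t+M[:,2]*d)*1.5625)
w=np.load('w2.npy',allow_pickle=True).item(); print(w['origin'],R.from_matrix(att(w)).as_quat())
E
```

```text
[0.4604 0.2608 0.044 ]
[0.5058 0.2424 0.044 ]
[0.496  0.2922 0.044 ]
{'clock': 5.0, 'tool_pos': [0.457, 0.259, 0.19], 'eef_rot': [0.914, 0.405, -0.0, 0.0], 'contact_force': [0.278, -1.038, -0.3], 'opening': 0.101, 'q': [-0.45, 0.636, -0.249, 1.914, 0.255, 0.622, -1.597]}
[ 0.06710929 -0.00112021 -0.14666039] [[ 0.001 -0.966 -0.257]
 [ 1.     0.     0.002]
 [-0.002 -0.257  0.966]]
[404.56792174 372.43809368]
[404.51374735 369.07840699]
[404.21111598 350.31037324]
[0.45956739 0.23943723 0.35498027] [-0.69967532  0.70251794  0.09090754 -0.09305272]
```

Picture w3 shows all three lumps still on the slate (A at about (405,283)) and empty, closed fingers, so the grasp missed although its position was right. I'll go down again and use the force reading to check fingertip height.

Request:
carry_out(motion=[[[1, 0, 45, 0, 0, 0, 45], [0, 0, 45, 0, 0, 0, 45], [0, 0, 45, 0, 0, 0, 45], [0, 0, 5, 0, 0, 0, 45], [0, 0, 0, 0, 0, 0, 45], [0, 0, 0, 0, 0, 0, 45], [0, 0, 0, 0, 0, 0, 45]]])

```text
clock: 5.7
tool_pos: [0.4592, 0.261, 0.0525]
eef_rot: [0.914, 0.405, 0.002, -0.0]
contact_force: [0.5, -0.7, -0.4]
opening: 0.448
```

```bash
python3 - <<'E'
from h import *
plan(459,258,50,47.5)
w=snap('wrist'); cv2.imwrite('pics/w4.png',w['pixels'][:,:,::-1])
E
```

```text
t 5.70 at [459.2 261.   52.5] yaw 47.8 F [ 0.5 -0.7 -0.4] open 0.448
 turn [ 0.001 -0.003  0.005] shift [-2.3  1.9  2.5]
```

View pics/w4.png

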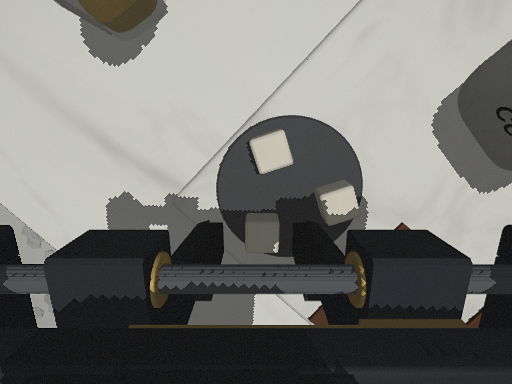

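The lump (262,233) sits between the fingers here. Closing now.

Request:
carry_out(motion=[[[0, 1, 1, 0, 0, 0, 45], [0, 0, 0, 0, 0, 0, 20], [0, 0, 0, 0, 0, 0, 20], [0, 0, 0, 0, 0, 0, 20], [0, 0, 0, 0, 0, 0, 20], [0, 0, 0, 0, 0, 0, 20]]], squeeze=15)

```text
clock: 6.35
tool_pos: [0.4587, 0.2596, 0.0496]
eef_rot: [0.914, 0.405, -0.0, 0.0]
contact_force: [0.8, -0.2, 0.0]
opening: 0.202
```

```bash
python3 - <<'E'
from h import *
plan(459,258,50,47.5)
w=snap('wrist'); cv2.imwrite('pics/w5.png',w['pixels'][:,:,::-1])
E
```

```text
t 6.35 at [458.7 259.6  49.6] yaw 47.8 F [ 0.8 -0.2  0. ] open 0.202
 turn [0.    0.    0.005] shift [-1.   1.3 -0.4]
```

View pics/w5.png

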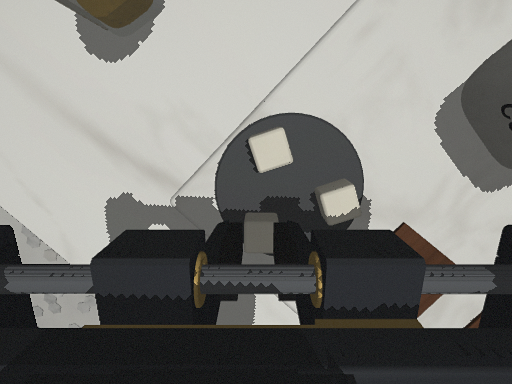

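The finger edges line up with the lump's sides or overlap it slightly. The opening reads 17.8 mm, less than the 21 mm lump, so the tips may be above it. I'll open and feel downward for contact.

Request:
carry_out(motion=[[[0, 0, 0, 0, 0, 0, 45], [0, 0, 0, 0, 0, 0, 45], [0, 0, 0, 0, 0, 0, 45], [0, 0, 2, 0, 0, 0, 45], [0, 0, 2, 0, 0, 0, 45], [0, 0, 0, 0, 0, 0, 45]]])

```text
clock: 7.0
tool_pos: [0.4586, 0.2595, 0.0453]
eef_rot: [0.914, 0.405, -0.0, 0.0]
contact_force: [-0.1, -0.8, 0.0]
opening: 0.448
```

Request:
carry_out(motion=[[[0, 0, 2, 0, 0, 0, 45], [0, 0, 0, 0, 0, 0, 45]]])

```text
clock: 7.2
tool_pos: [0.4586, 0.2596, 0.0434]
eef_rot: [0.914, 0.405, -0.0, 0.0]
contact_force: [-0.3, 0.4, 0.3]
opening: 0.45
```

Request:
carry_out(motion=[[[0, 0, 2, 0, 0, 0, 45], [0, 0, 0, 0, 0, 0, 45]]])

```text
clock: 7.4
tool_pos: [0.4587, 0.2596, 0.0414]
eef_rot: [0.914, 0.405, -0.0, 0.0]
contact_force: [0.2, -0.8, -0.3]
opening: 0.452
```

Request:
carry_out(motion=[[[0, 0, 2, 0, 0, 0, 45], [0, 0, 0, 0, 0, 0, 45]]])

```text
clock: 7.6
tool_pos: [0.4586, 0.2595, 0.0394]
eef_rot: [0.914, 0.405, -0.0, 0.0]
contact_force: [0.7, -0.7, 0.5]
opening: 0.453
```

Request:
carry_out(motion=[[[0, 0, 2, 0, 0, 0, 45], [0, 0, 0, 0, 0, 0, 45]]])

```text
clock: 7.8
tool_pos: [0.4587, 0.2596, 0.0374]
eef_rot: [0.914, 0.405, -0.0, 0.0]
contact_force: [-0.5, -0.7, 0.3]
opening: 0.45
```

Request:
carry_out(motion=[[[0, 0, 0, 0, 0, 0, 15], [0, 0, 0, 0, 0, 0, 15], [0, 0, 0, 0, 0, 0, 15], [0, 0, 0, 0, 0, 0, 15]]])

```text
clock: 8.2
tool_pos: [0.4588, 0.2596, 0.0376]
eef_rot: [0.914, 0.405, 0.0, 0.0]
contact_force: [0.3, -0.6, -0.3]
opening: 0.23
```

Gripped: the opening stopped at 0.23 (about 20 mm) with TCP z at 37.5 mm. Lifting.

Request:
carry_out(motion=[[[0, 0, -40, 0, 0, 0, 15], [0, 0, -50, 0, 0, 0, 15], [0, 0, -50, 0, 0, 0, 15], [0, 0, 0, 0, 0, 0, 15], [0, 0, 0, 0, 0, 0, 15]]])

```text
clock: 8.7
tool_pos: [0.4593, 0.2598, 0.1788]
eef_rot: [0.914, 0.405, 0.001, -0.0]
contact_force: [0.1, 0.1, -1.0]
opening: 0.235
```

```bash
cat >> h.py <<'E'
def moved():
    """mean change of the box area in the top view against the first picture"""
    a=np.load('top1.npy',allow_pickle=True).item()['pixels'].astype(float); b=snap('top')['pixels'].astype(float)
    for n,(u,v) in dict(b1=(348,213),b2=(397,201)).items():
        d=np.abs(a-b)[v-32:v+33,u-24:u+25].mean(2); print(n,'changed px',(d>25).sum())
E
python3 - <<'E'
from h import *
print(repr(r.tip_reach),[x for x in dir(r) if x[0]!='_'])
moved(); plan(461,-297,190,88.8)
E
```

```text
0.022 ['Unreachable', 'tip_reach']
b1 changed px 0
b2 changed px 0
t 8.75 at [458.5 259.2 177.5] yaw 47.8 F [-0.5  0.5 -1.8] open 0.239
 turn [ 0.     0.001 -0.716] shift [-556.    14.2  -12.5]
```

Request:
carry_out(motion=[[[0, 0, 0, 0, 0, -0.143, 15], [0, 0, 0, 0, 0, -0.143, 15], [0, 0, 0, 0, 0, -0.143, 15], [0, 0, 0, 0, 0, -0.143, 15], [0, 0, 0, 0, 0, -0.144, 15], [-50, 2, 0, 0, 0, 0, 15], [-50, 2, 0, 0, 0, 0, 15], [-50, 2, 0, 0, 0, 0, 15]]])

```text
clock: 9.55
tool_pos: [0.4601, 0.1078, 0.1758]
eef_rot: [0.714, 0.7, -0.002, -0.001]
contact_force: [0.6, -0.8, 1.2]
opening: 0.235
```

Request:
carry_out(motion=[[[-50, 2, 0, 0, 0, 0, 15], [-50, 2, 0, 0, 0, 0, 15], [-50, 2, 0, 0, 0, 0, 15], [-50, 2, 0, 0, 0, 0, 15], [-50, 0, 0, 0, 0, 0, 15], [-50, 0, 0, 0, 0, 0, 15], [-50, 0, 0, 0, 0, 0, 15], [-50, 0, 0, 0, 0, 0, 15]]])

```text
clock: 10.35
tool_pos: [0.4596, -0.2918, 0.1756]
eef_rot: [0.714, 0.7, -0.0, -0.002]
contact_force: [1.6, -0.1, -0.3]
opening: 0.231
```

Request:
carry_out(motion=[[[0, 0, 0, 0, 0, 0, 15], [0, 0, 0, 0, 0, 0, 15]]])

```text
clock: 10.55
tool_pos: [0.4597, -0.2909, 0.1756]
eef_rot: [0.716, 0.699, -0.0, -0.002]
contact_force: [0.2, 0.9, 0.2]
opening: 0.235
```

```bash
python3 - <<'E'
from h import *
plan(461,-297,38,88.8)
w=snap('wrist'); np.save('w6.npy',w,allow_pickle=True)
q=[np.r_[461+47*a,-297+27*b,45]/1000 for a in(1,-1) for b in(1,-1)]; print([proj(w,p).round() for p in q])
E
```

```text
t 10.55 at [ 459.7 -290.9  175.6] yaw 88.6 F [0.2 0.9 0.2] open 0.235
 turn [-0.003 -0.002 -0.003] shift [ -6.1   1.4 137.6]
[array([306., 164.]), array([305., 214.]), array([213., 166.]), array([216., 216.])]
```

Request:
carry_out(motion=[[[-3, 1, 20, 0, 0, 0, 15], [-3, 0, 40, 0, 0, 0, 15], [0, 0, 40, 0, 0, 0, 15], [0, 0, 30, 0, 0, 0, 15], [0, 0, 16, 0, 0, 0, 15], [0, 0, 0, 0, 0, 0, 15], [0, 0, 0, 0, 0, 0, 15]]])

```text
clock: 11.3
tool_pos: [0.4625, -0.2943, 0.0317]
eef_rot: [0.713, 0.701, 0.0, -0.001]
contact_force: [-0.2, -0.2, 0.4]
opening: 0.234
```

Request:
carry_out(motion=[[[0, 0, 0, 0, 0, 0, 37], [0, 0, 0, 0, 0, 0, 37], [0, 0, 0, 0, 0, 0, 37], [0, 0, -30, 0, 0, 0, 37], [0, 0, -45, 0, 0, 0, 37], [0, 0, -45, 0, 0, 0, 37], [0, 0, -30, 0, 0, 0, 37]]])

```text
clock: 12.0
tool_pos: [0.4628, -0.2965, 0.185]
eef_rot: [0.715, 0.7, 0.001, 0.002]
contact_force: [0.2, 0.5, -0.6]
opening: 0.367
```

```bash
python3 - <<'E'
from h import *
plan(506,242,190,66.8)
E
```

```text
t 12.00 at [ 462.8 -296.5  185. ] yaw 88.8 F [ 0.2  0.5 -0.6] open 0.367
 turn [0.004 0.001 0.384] shift [ 512.  -172.5   -5. ]
```

Request:
carry_out(motion=[[[49, 3, 0, 0, 0, 0, 45], [49, 3, 0, 0, 0, 0, 45], [49, 3, 0, 0, 0, 0, 45], [49, 3, 0, 0, 0, 0, 45], [49, 3, 0, 0, 0, 0, 45], [49, 3, 0, 0, 0, 0, 45], [49, 3, 0, 0, 0, 0, 45], [49, 3, 0, 0, 0, 0, 45]]])

```text
clock: 12.8
tool_pos: [0.4943, 0.0969, 0.1822]
eef_rot: [0.715, 0.7, 0.0, 0.0]
contact_force: [1.0, -0.5, 0.6]
opening: 0.451
```

Request:
carry_out(motion=[[[49, 3, 0, 0, 0, 0, 45], [49, 3, 0, 0, 0, 0, 45], [49, 3, 0, 0, 0, 0, 45], [0, 0, 10, 0, 0, 0.128, 45], [0, 0, 20, 0, 0, 0.128, 45], [0, 0, 20, 0, 0, 0.128, 45], [0, 0, 0, 0, 0, 0, 45], [0, 0, 0, 0, 0, 0, 45]]])

```text
clock: 13.6
tool_pos: [0.5063, 0.2419, 0.1321]
eef_rot: [0.834, 0.552, -0.0, 0.0]
contact_force: [-0.8, -0.3, 0.6]
opening: 0.448
```

```bash
python3 - <<'E'
from h import *
plan(506,242,37.5,66.8); moved()
a=np.load('top1.npy',allow_pickle=True).item()['pixels']; b=snap('top')
p=np.abs(a.astype(int)-b['pixels']).max(2)[195:232,335:362]; ys,xs=np.where(p>15); print('lump in box1? px',len(xs),xs.mean()+335 if len(xs) else '',ys.mean()+195 if len(ys) else '')
E
```

```text
t 13.60 at [506.3 241.9 132.1] yaw 67.0 F [-0.8 -0.3  0.6] open 0.448
 turn [0.    0.    0.003] shift [-0.1 -0.3 94.6]
b1 changed px 24
b2 changed px 0
lump in box1? px 47 345.4468085106383 213.3404255319149
```

A lump is in box 1. At this yaw the gripper body would foul the canister over lump B, so I'll take lump C instead, where it clears.

Request:
carry_out(motion=[[[0, 0, 0, 0, 0, 0.045, 45], [40, -30, 0, 0, 0, 0, 45], [1, -1, 30, 0, 0, 0, 45], [0, 0, 30, 0, 0, 0, 45], [0, 0, 0, 0, 0, 0, 45], [0, 0, 0, 0, 0, 0, 45]]])

```text
clock: 14.3
tool_pos: [0.4967, 0.2922, 0.0724]
eef_rot: [0.847, 0.532, 0.0, -0.0]
contact_force: [-0.1, 1.1, 0.0]
opening: 0.45
```

```bash
python3 - <<'E'
from h import *
plan(496.3,292,37.5,64.4)
E
```

```text
t 14.30 at [496.7 292.2  72.4] yaw 64.2 F [-0.1  1.1  0. ] open 0.450
 turn [ 0.    -0.    -0.003] shift [-0.4 -0.3 34.9]
```

Request:
carry_out(motion=[[[0, 0, 20, 0, 0, 0, 45], [0, 0, 15, 0, 0, 0, 45], [0, 0, 0, 0, 0, 0, 45], [0, 0, 0, 0, 0, 0, 15], [0, 0, 0, 0, 0, 0, 15], [0, 0, 0, 0, 0, 0, 15], [0, 0, 0, 0, 0, 0, 15]]])

```text
clock: 15.0
tool_pos: [0.4968, 0.2926, 0.0374]
eef_rot: [0.847, 0.531, 0.001, 0.0]
contact_force: [0.1, -0.9, 5.3]
opening: 0.236
```

Request:
carry_out(motion=[[[0, 0, -40, 0, 0, 0, 15], [0, 0, -50, 0, 0, 0, 15], [0, 0, -50, 0, 0, 0, 15], [0, 0, 0, 0, 0, 0, 15], [0, 0, 0, 0, 0, 0, 15]]])

```text
clock: 15.5
tool_pos: [0.4969, 0.2925, 0.1778]
eef_rot: [0.847, 0.531, 0.001, 0.0]
contact_force: [0.2, 0.3, -0.6]
opening: 0.235
```

```bash
python3 - <<'E'
from h import *
plan(475,-425,180,77)
E
```

```text
t 15.50 at [496.9 292.5 177.8] yaw 64.2 F [ 0.2  0.3 -0.6] open 0.235
 turn [ 0.002 -0.002 -0.223] shift [-704.   140.1   -2.2]
```

Request:
carry_out(motion=[[[0, 0, 0, 0, 0, -0.112, 15], [0, 0, 0, 0, 0, -0.112, 15], [-44, 9, 0, 0, 0, 0, 15], [-44, 9, 0, 0, 0, 0, 15], [-44, 9, 0, 0, 0, 0, 15], [-44, 9, 0, 0, 0, 0, 15], [-44, 9, 0, 0, 0, 0, 15], [-44, 9, 0, 0, 0, 0, 15]]])

```text
clock: 16.3
tool_pos: [0.4882, 0.0209, 0.175]
eef_rot: [0.782, 0.623, -0.002, -0.001]
contact_force: [0.7, 0.4, -0.4]
opening: 0.234
```

Request:
carry_out(motion=[[[-44, 9, 0, 0, 0, 0, 15], [-44, 9, 0, 0, 0, 0, 15], [-44, 9, 0, 0, 0, 0, 15], [-44, 9, 0, 0, 0, 0, 15], [-44, 9, 0, 0, 0, 0, 15], [-44, 9, 0, 0, 0, 0, 15], [-44, 9, 0, 0, 0, 0, 15], [-44, 9, 0, 0, 0, 0, 15]]])

```text
clock: 17.1
tool_pos: [0.4794, -0.3376, 0.1745]
eef_rot: [0.782, 0.623, -0.001, -0.002]
contact_force: [-0.3, 0.5, 0.2]
opening: 0.238
```

Request:
carry_out(motion=[[[-44, 7, 0, 0, 0, 0, 15], [-44, 7, 0, 0, 0, 0, 15], [0, 0, 0, 0, 0, 0, 15], [0, 0, 0, 0, 0, 0, 15]]])

```text
clock: 17.5
tool_pos: [0.4733, -0.4255, 0.1742]
eef_rot: [0.783, 0.622, -0.0, -0.002]
contact_force: [-0.2, 0.3, -0.3]
opening: 0.24
```

```bash
cat >> h.py <<'E'
def boxmark(w,cs,name):
    """draw predicted rims on the picture"""
    im=w['pixels'][:,:,::-1].copy()
    for x,y,a in cs:
        d=np.radians(a); u=np.array([np.cos(d),np.sin(d)]); v=np.array([-u[1],u[0]])
        P=[proj(w,np.r_[(np.array([x,y])+i*46*u+j*27*v)/1000,.045]) for i,j in((1,1),(1,-1),(-1,-1),(-1,1))]
        cv2.polylines(im,[np.round(P).astype(np.int32)],True,(0,0,255))
    cv2.imwrite('pics/'+name,cv2.resize(im,(800,600)))
E
python3 - <<'E'
from h import *
plan(475,-425,28,77)
w=snap('wrist'); boxmark(w,[(460.9,-296.9,-1.2),(488.9,-427.8,-13)],'w7.png'); np.save('w7.npy',w,allow_pickle=True)
E
```

```text
t 17.50 at [ 473.3 -425.5  174.2] yaw 76.9 F [-0.2  0.3 -0.3] open 0.240
 turn [-0.003 -0.002 -0.002] shift [  0.8   1.5 146.2]
```

View pics/w7.png

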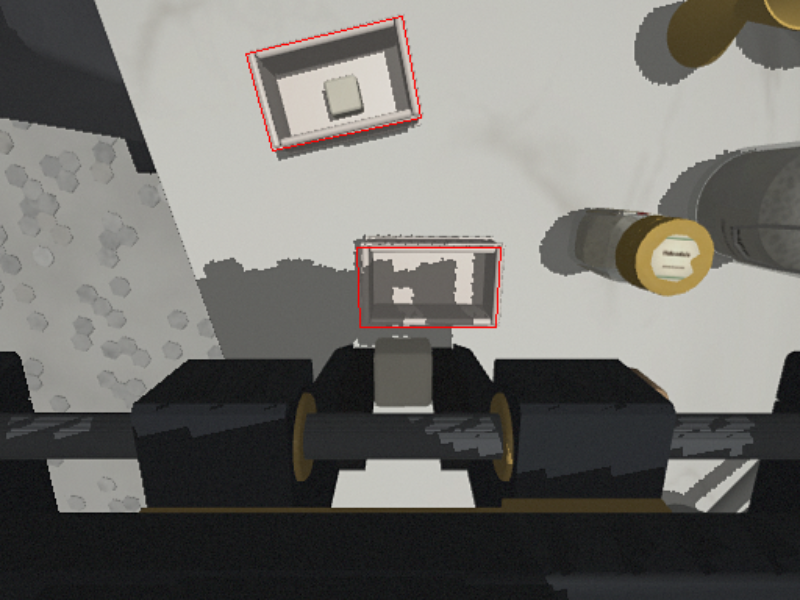

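Box 1's predicted outline fits exactly, and its lump is inside at (343,95). Box 2's fits within about 3 mm, and its actual rim lies slightly to +y. The spice jar at (670,255) is clear, so I'll lower the lump.

Request:
carry_out(motion=[[[0, 0, 20, 0, 0, 0, 15], [0, 0, 40, 0, 0, 0, 15], [0, 0, 40, 0, 0, 0, 15], [0, 0, 30, 0, 0, 0, 15], [0, 0, 14, 0, 0, 0, 15], [0, 0, 0, 0, 0, 0, 15], [0, 0, 0, 0, 0, 0, 15]]])

```text
clock: 18.25
tool_pos: [0.4753, -0.4239, 0.033]
eef_rot: [0.782, 0.624, 0.0, -0.001]
contact_force: [0.0, -1.3, -0.6]
opening: 0.236
```

Request:
carry_out(motion=[[[0, 0, 0, 0, 0, 0, 35], [0, 0, 0, 0, 0, 0, 35], [0, 0, 0, 0, 0, 0, 35], [0, 0, -30, 0, 0, 0, 35], [0, 0, -45, 0, 0, 0, 35], [0, 0, -45, 0, 0, 0, 35], [0, 0, -30, 0, 0, 0, 35]]])

```text
clock: 18.95
tool_pos: [0.4751, -0.4257, 0.1861]
eef_rot: [0.782, 0.623, 0.0, 0.001]
contact_force: [0.8, -0.9, -0.2]
opening: 0.349
```

```bash
python3 - <<'E'
from h import *
plan(510,-40,130,11.5)
E
```

```text
t 18.95 at [ 475.1 -425.7  186.1] yaw 77.0 F [ 0.8 -0.9 -0.2] open 0.349
 turn [0.003 0.    1.144] shift [ 111.1 -371.    56.1]
```

Request:
carry_out(motion=[[[0, 0, 0, 0, 0, 0.143, 35], [0, 0, 0, 0, 0, 0.143, 35], [0, 0, 0, 0, 0, 0.143, 35], [0, 0, 0, 0, 0, 0.143, 35], [0, 0, 0, 0, 0, 0.143, 35], [0, 0, 0, 0, 0, 0.143, 35], [0, 0, 0, 0, 0, 0.143, 35], [0, 0, 0, 0, 0, 0.143, 35]]])

```text
clock: 19.75
tool_pos: [0.474, -0.425, 0.1829]
eef_rot: [0.995, 0.097, -0.001, -0.0]
contact_force: [-0.4, 0.7, 0.4]
opening: 0.351
```

Request:
carry_out(motion=[[[2, -46, 0, 0, 0, 0, 35], [2, -46, 0, 0, 0, 0, 35], [2, -46, 0, 0, 0, 0, 35], [2, -46, 0, 0, 0, 0, 35], [2, -46, 0, 0, 0, 0, 35], [2, -46, 0, 0, 0, 0, 35], [2, -46, 0, 0, 0, 0, 35], [2, -46, 0, 0, 0, 0, 35]]])

```text
clock: 20.55
tool_pos: [0.4162, -0.0601, 0.183]
eef_rot: [0.995, 0.1, -0.0, 0.0]
contact_force: [0.6, 0.7, 0.1]
opening: 0.356
```

Request:
carry_out(motion=[[[2, -43, 0, 0, 0, 0, 35], [0, 0, 0, 0, 0, 0, 35], [0, 0, 0, 0, 0, 0, 35]]])

```text
clock: 20.85
tool_pos: [0.4102, -0.0181, 0.1829]
eef_rot: [0.995, 0.102, -0.0, 0.0]
contact_force: [0.4, -0.8, 0.2]
opening: 0.354
```

```bash
python3 - <<'E'
from h import *
plan(410,-20,190,11.5)
w=snap('wrist'); np.save('w8.npy',w,allow_pickle=True)
cv2.imwrite('pics/w8.png',cv2.resize(w['pixels'][:,:,::-1],(800,600)))
[print(o) for o in covers(w)]
E
```

```text
t 20.85 at [410.2 -18.1 182.9] yaw 11.7 F [ 0.4 -0.8  0.2] open 0.354
 turn [0.    0.001 0.003] shift [-0.6  1.8 -7.1]
(486.5, 152.6, 10.0, 98.5, 61.0, [112.0, 73.0])
(505.8, 55.3, 11.6, 98.4, 60.7, [208.0, 72.0])
(507.6, -39.7, 11.7, 97.7, 61.0, [297.0, 90.0])
```

View pics/w8.png

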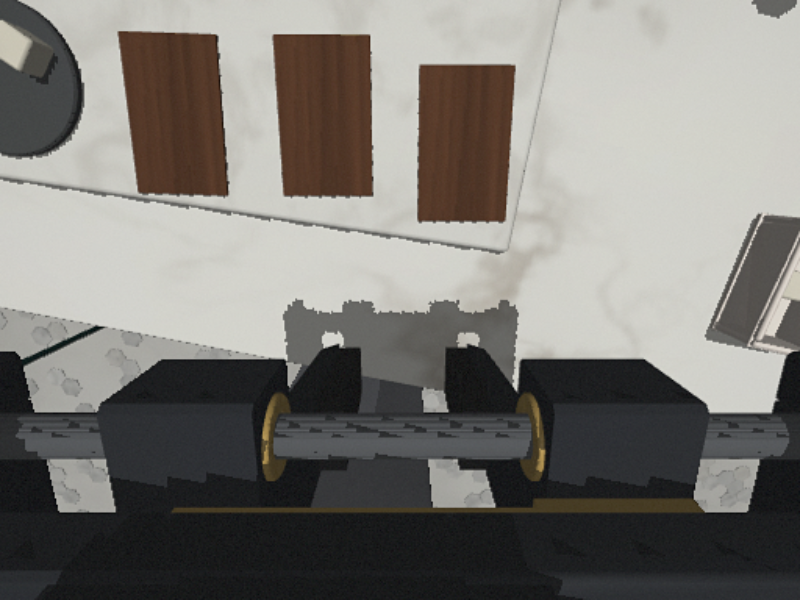

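Wrist view: three covers are found by mask, with poses (486.5,152.6,10.0°), (505.8,55.3,11.6°) and (507.6,-39.7,11.7°). The board's front right corner is near (508,252). I'll press on the right cover, just behind its centre.

Request:
carry_out(motion=[[[48, 20, 0, 0, 0, 0, 35], [48, 20, 0, 0, 0, 0, 35], [0, 0, 45, 0, 0, 0, 35], [0, 0, 45, 0, 0, 0, 35], [0, 0, 40, 0, 0, 0, 35], [0, 0, 10, 0, 0, 0, 35], [0, 0, 0, 0, 0, 0, 35], [0, 0, 0, 0, 0, 0, 35]]])

```text
clock: 21.7
tool_pos: [0.5096, -0.0392, 0.0439]
eef_rot: [0.995, 0.099, 0.001, 0.0]
contact_force: [0.3, 0.5, 0.3]
opening: 0.352
```

Request:
carry_out(motion=[[[0, 0, 3, 0, 0, 0, 35], [0, 0, 3, 0, 0, 0, 35], [0, 0, 0, 0, 0, 0, 35]]])

```text
clock: 22.0
tool_pos: [0.5092, -0.0382, 0.0373]
eef_rot: [0.995, 0.1, 0.001, 0.0]
contact_force: [-0.6, 0.4, 1.0]
opening: 0.351
```

```bash
python3 - <<'E'
from h import *
plan(512.5,-38.7,33,11.7)
E
```

```text
t 22.00 at [509.2 -38.2  37.3] yaw 11.5 F [-0.6  0.4  1. ] open 0.351
 turn [ 0.    -0.001 -0.003] shift [3.1 1.2 4.3]
```

Request:
carry_out(motion=[[[3, 1, 2, 0, 0, 0, 35], [0, 0, 0, 0, 0, 0, 35]]])

```text
clock: 22.2
tool_pos: [0.5126, -0.0385, 0.0347]
eef_rot: [0.995, 0.1, 0.001, 0.0]
contact_force: [-0.7, 0.1, 0.4]
opening: 0.353
```

Request:
carry_out(motion=[[[0, 0, 1, 0, 0, 0, 35], [0, 0, 0, 0, 0, 0, 35]]])

```text
clock: 22.4
tool_pos: [0.5118, -0.0385, 0.0335]
eef_rot: [0.995, 0.1, -0.0, 0.0]
contact_force: [-0.4, 0.1, 0.4]
opening: 0.354
```

Request:
carry_out(motion=[[[0, 0, 1, 0, 0, 0, 35], [0, 0, 0, 0, 0, 0, 35]]])

```text
clock: 22.6
tool_pos: [0.5118, -0.0385, 0.0325]
eef_rot: [0.995, 0.1, -0.0, 0.0]
contact_force: [0.1, -1.1, 0.0]
opening: 0.349
```

Request:
carry_out(motion=[[[0, 0, 1, 0, 0, 0, 35], [0, 0, 0, 0, 0, 0, 35]]])

```text
clock: 22.8
tool_pos: [0.5118, -0.0385, 0.0315]
eef_rot: [0.995, 0.1, -0.0, 0.0]
contact_force: [0.4, -0.4, -0.3]
opening: 0.352
```

Request:
carry_out(motion=[[[0, 0, 1, 0, 0, 0, 35], [0, 0, 0, 0, 0, 0, 35]]])

```text
clock: 23.0
tool_pos: [0.5119, -0.0385, 0.0305]
eef_rot: [0.995, 0.1, -0.0, 0.0]
contact_force: [0.2, 0.1, 0.1]
opening: 0.351
```

Request:
carry_out(motion=[[[0, 0, 1, 0, 0, 0, 35], [0, 0, 0, 0, 0, 0, 35]]])

```text
clock: 23.2
tool_pos: [0.5118, -0.0385, 0.0295]
eef_rot: [0.995, 0.1, -0.0, 0.0]
contact_force: [-0.1, -0.2, -0.0]
opening: 0.347
```

Request:
carry_out(motion=[[[0, 0, 1, 0, 0, 0, 35], [0, 0, 0, 0, 0, 0, 35]]])

```text
clock: 23.4
tool_pos: [0.5119, -0.0385, 0.0285]
eef_rot: [0.995, 0.1, -0.0, 0.0]
contact_force: [-0.1, 0.2, 0.2]
opening: 0.351
```

Request:
carry_out(motion=[[[0, 0, 1, 0, 0, 0, 35], [0, 0, 0, 0, 0, 0, 35]]])

```text
clock: 23.6
tool_pos: [0.5119, -0.0385, 0.0275]
eef_rot: [0.995, 0.1, -0.0, 0.0]
contact_force: [0.0, 0.1, -0.1]
opening: 0.35
```

Request:
carry_out(motion=[[[0, 0, 1, 0, 0, 0, 35], [0, 0, 0, 0, 0, 0, 35]]])

```text
clock: 23.8
tool_pos: [0.5119, -0.0385, 0.0265]
eef_rot: [0.995, 0.1, -0.0, 0.0]
contact_force: [-0.9, 0.6, 0.5]
opening: 0.349
```

Request:
carry_out(motion=[[[0, 0, 1, 0, 0, 0, 35], [0, 0, 0, 0, 0, 0, 35]]])

```text
clock: 24.0
tool_pos: [0.5119, -0.0385, 0.0255]
eef_rot: [0.995, 0.1, -0.0, 0.0]
contact_force: [1.1, -0.2, -0.5]
opening: 0.35
```

Request:
carry_out(motion=[[[0, 0, 1, 0, 0, 0, 35], [0, 0, 0, 0, 0, 0, 35]]])

```text
clock: 24.2
tool_pos: [0.5119, -0.0385, 0.0245]
eef_rot: [0.995, 0.1, -0.0, 0.0]
contact_force: [0.0, -0.3, -0.2]
opening: 0.349
```

```bash
python3 - <<'E'
from h import *
plan(512,-38.5,24,11.7)
s=snap('side'); cv2.imwrite('pics/s2.png',cv2.resize(s['pixels'][120:280,130:320,::-1],(760,640))[:600])
E
```

```text
t 24.20 at [511.9 -38.5  24.5] yaw 11.5 F [ 0.  -0.3 -0.2] open 0.349
 turn [ 0.     0.    -0.003] shift [0.1 0.  0.5]
```

View pics/s2.png

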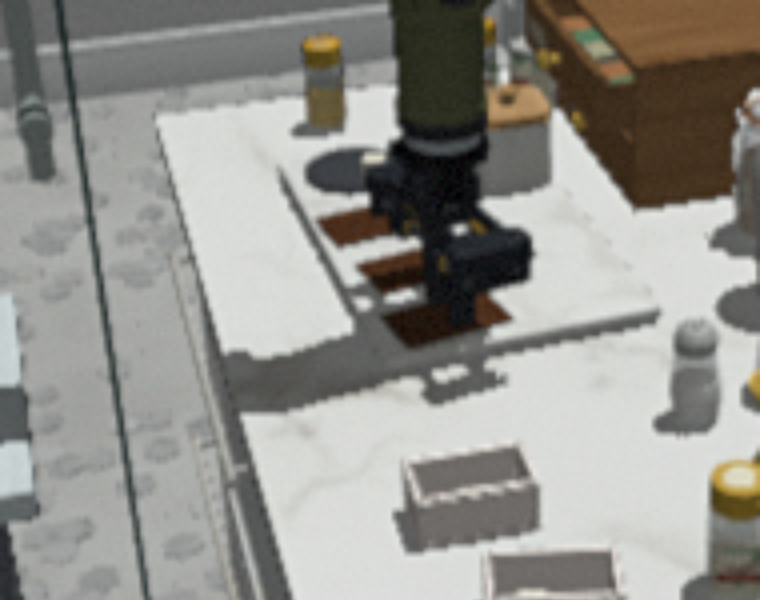

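The side crop shows the fingertips just above the right-hand cover. The stated tip reach of 22 mm is clearly too long, so I'll keep feeling down.

Request:
carry_out(motion=[[[0, 0, 1, 0, 0, 0, 35], [0, 0, 0, 0, 0, 0, 35]]])

```text
clock: 24.45
tool_pos: [0.5119, -0.0385, 0.0235]
eef_rot: [0.995, 0.1, -0.0, 0.0]
contact_force: [-0.1, -0.4, 1.0]
opening: 0.353
```

Request:
carry_out(motion=[[[0, 0, 1, 0, 0, 0, 35], [0, 0, 0, 0, 0, 0, 35]]])

```text
clock: 24.65
tool_pos: [0.512, -0.0385, 0.0227]
eef_rot: [0.995, 0.1, 0.0, 0.0]
contact_force: [-1.3, -0.0, 0.8]
opening: 0.348
```

Request:
carry_out(motion=[[[0, 0, 1, 0, 0, 0, 35], [0, 0, 0, 0, 0, 0, 35]]])

```text
clock: 24.85
tool_pos: [0.512, -0.0385, 0.0226]
eef_rot: [0.995, 0.1, 0.0, 0.0]
contact_force: [-1.4, 1.1, 12.1]
opening: 0.351
```

Request:
carry_out(motion=[[[0, 0, 1, 0, 0, 0, 35], [0, 0, 0, 0, 0, 0, 35]]])

```text
clock: 25.05
tool_pos: [0.512, -0.0385, 0.0226]
eef_rot: [0.995, 0.1, 0.001, 0.0]
contact_force: [-2.7, 0.1, 22.7]
opening: 0.347
```

Contact is at TCP z = 22.6 mm, so the effective tip reach is about 1.6 mm. I'll ease the pressure and slide.

Request:
carry_out(motion=[[[0, 0, -1, 0, 0, 0, 35], [-5, 0, 0, 0, 0, 0, 35], [-8, 0, 0, 0, 0, 0, 35], [-8, 0, 0, 0, 0, 0, 35], [-5, 0, 0, 0, 0, 0, 35], [0, 0, 0, 0, 0, 0, 35]]])

```text
clock: 25.65
tool_pos: [0.4897, -0.0432, 0.0226]
eef_rot: [0.995, 0.1, 0.004, -0.0]
contact_force: [2.9, 0.8, 10.2]
opening: 0.349
```

```bash
python3 - <<'E'
from h import *
plan(512,-38.5,24,11.7)
w=snap('wrist'); [print(o) for o in covers(w)]
m=snap('top');  [print(o) for o in covers(m)]
E
```

```text
t 25.65 at [489.7 -43.2  22.6] yaw 11.5 F [ 2.9  0.8 10.2] open 0.349
 turn [ 0.001 -0.007 -0.003] shift [22.8 -0.1 -1.4]
(505.7, 55.6, 11.6, 98.1, 61.5, [83.0, 162.0])
(515.2, -38.0, -78.4, 61.2, 37.8, [257.0, 189.0])
```

The cover moves with the fingers: its far end travelled about 23 mm, matching the stroke. Continuing the remaining 38 mm, then lifting off.

Request:
carry_out(motion=[[[-6, 0, 0, 0, 0, 0, 35], [-8, 0, 0, 0, 0, 0, 35], [-8, 0, 0, 0, 0, 0, 35], [-8, 0, 0, 0, 0, 0, 35], [-6, 0, 0, 0, 0, 0, 35], [-2, 0, 0, 0, 0, 0, 35], [0, 0, 0, 0, 0, 0, 35]]])

```text
clock: 26.45
tool_pos: [0.4511, -0.0517, 0.0234]
eef_rot: [0.995, 0.101, -0.002, -0.001]
contact_force: [0.5, -0.5, 0.5]
opening: 0.35
```

Request:
carry_out(motion=[[[0, 0, -20, 0, 0, 0, 35], [0, 0, -40, 0, 0, 0, 60], [-40, 0, -40, 0, 0, 0, 85], [-30, 0, -30, 0, 0, 0, 85], [0, 0, 0, 0, 0, 0, 85], [0, 0, 0, 0, 0, 0, 85]]])

```text
clock: 27.05
tool_pos: [0.3884, -0.0645, 0.1496]
eef_rot: [0.995, 0.1, -0.001, -0.001]
contact_force: [0.7, 0.9, -0.4]
opening: 0.775
```

```bash
python3 - <<'E'
from h import *
w=snap('wrist'); [print(o) for o in covers(w)]
plan(430,-50,60,11.5)
E
```

```text
(474.8, 150.5, 10.0, 75.3, 60.8, [45.0, 49.0])
(494.3, 53.0, 11.6, 74.6, 61.0, [154.0, 44.0])
(459.5, -49.6, 13.1, 99.0, 60.7, [259.0, 110.0])
t 27.10 at [389.1 -64.2 149. ] yaw 11.5 F [-0.1 -0.1 -0.7] open 0.826
 turn [-0.002  0.003 -0.   ] shift [42.9 -5.8 89. ]
```

Overhang is about 30 mm: cover at (459.5,-49.6), 13.1°, board edge at x≈441. That is enough to straddle and grip the cover by its side edges.

Request:
carry_out(motion=[[[0, 0, 0, 0, 0, -0.028, 85], [39, 2, 20, 0, 0, 0, 85], [0, 0, 40, 0, 0, 0, 85], [0, 0, 30, 0, 0, 0, 85], [0, 0, 10, 0, 0, 0, 85], [0, 0, 0, 0, 0, 0, 85], [0, 0, 0, 0, 0, 0, 85]]])

```text
clock: 27.8
tool_pos: [0.4269, -0.0571, 0.0487]
eef_rot: [0.993, 0.115, -0.003, -0.001]
contact_force: [-0.5, -0.7, 0.7]
opening: 0.845
```

```bash
python3 - <<'E'
from h import *
plan(428,-56.9,12,13.1)
E
```

```text
t 27.80 at [426.9 -57.1  48.7] yaw 13.2 F [-0.5 -0.7  0.7] open 0.845
 turn [-0.003  0.005  0.002] shift [ 1.1  0.  36.7]
```

Request:
carry_out(motion=[[[1, 0, 15, 0, 0.004, 0, 85], [0, 0, 12, 0, 0, 0, 85], [0, 0, 9, 0, 0, 0, 85], [0, 0, 0, 0, 0, 0, 85], [0, 0, 0, 0, 0, 0, 85]]])

```text
clock: 28.3
tool_pos: [0.4322, -0.0589, 0.0287]
eef_rot: [0.994, 0.114, -0.006, -0.002]
contact_force: [0.8, -0.6, -0.5]
opening: 0.849
```

Request:
carry_out(motion=[[[0, 0, 0, 0, 0, 0, 60], [0, 0, 0, 0, 0, 0, 60], [0, 0, 0, 0, 0, 0, 60], [0, 0, 0, 0, 0, 0, 60], [0, 0, 0, 0, 0, 0, 60]]], squeeze=25)

```text
clock: 28.8
tool_pos: [0.4318, -0.059, 0.0282]
eef_rot: [0.993, 0.114, -0.007, -0.001]
contact_force: [-0.9, 0.6, -0.5]
opening: 0.598
```

```bash
python3 -c "
from h import *
st()"
```

```text
{'clock': 28.8, 'tool_pos': [0.432, -0.059, 0.028], 'eef_rot': [0.993, 0.114, -0.007, -0.001], 'contact_force': [-0.886, 0.649, -0.536], 'opening': 0.598, 'q': [0.065, 0.895, -0.055, 2.251, 1.342, 0.043, -2.654]}
```

The arm stalled at z=28 because joint 6 hit its lower limit, i.e. the near, low corner of its reach. Tilting the tool about 0.2 rad, tips toward the robot, frees that joint and keeps the fingers clear of the board edge. I'll back up and tilt.

Request:
carry_out(motion=[[[0, 0, -10, 0, 0, 0, 60], [0, 0, -40, 0, 0, 0, 85], [0, 0, -40, 0, 0, 0, 85], [0, 0, -10, 0, -0.1, 0, 85], [0, 0, 0, 0, -0.1, 0, 85], [0, 0, 0, 0, 0, 0, 85], [0, 0, 0, 0, 0, 0, 85]]])

```text
clock: 29.5
tool_pos: [0.4331, -0.0595, 0.1245]
eef_rot: [0.988, 0.113, -0.105, 0.011]
contact_force: [-1.6, 0.1, 0.8]
opening: 0.854
```

```bash
cat >> h.py <<'E'
def planT(x,y,z,yaw,tilt):
    """as plan, with the tool tilted by tilt rad about its y"""
    s=readout.get_state(); M=R.from_quat(s['eef_rot']); p=np.array(s['tool_pos'])*1000
    D=R.from_euler('z',yaw,degrees=True)*R.from_euler('x',180,degrees=True); T=D*R.from_rotvec([0,tilt,0])
    print('t %.2f at'%s['clock'],p.round(1),'rel',(D.inv()*M).as_rotvec().round(3),'F',np.round(s['contact_force'],1),'open %.3f'%s['opening'],'q',np.round(s['q'],2)[[4,5,6]])
    d=np.array([x,y,z])-p
    print(' turn',(M.inv()*T).as_rotvec().round(3),'level shift',D.inv().apply(d).round(1),'tool shift',T.inv().apply(d).round(1))
E
python3 - <<'E'
from h import *
w=snap('wrist'); [print(o) for o in covers(w)]
planT(427,-57.3,60,13.1,-.2)
E
```

```text
(477.5, 143.0, 9.7, 77.4, 45.3, [20.0, 60.0])
(496.4, 53.4, 11.8, 79.9, 61.1, [134.0, 54.0])
(474.8, -46.1, 13.1, 67.6, 60.8, [254.0, 115.0])
t 29.55 at [432.3 -59.8 124.6] rel [ 0.002 -0.213 -0.001] F [-0.2 -0.2  0.2] open 0.851 q [ 0.68  0.78 -2.06]
 turn [-0.002  0.013  0.001] level shift [-4.6 -3.6 64.6] tool shift [ 8.3 -3.6 64.2]
```

Request:
carry_out(motion=[[[4, -2, 32, 0, 0.012, 0, 85], [4, -2, 32, 0, 0, 0, 85], [0, 0, 0, 0, 0, 0, 85], [0, 0, 0, 0, 0, 0, 85]]])

```text
clock: 29.95
tool_pos: [0.4264, -0.0565, 0.0611]
eef_rot: [0.988, 0.114, -0.1, 0.01]
contact_force: [-0.5, 0.2, -0.3]
opening: 0.85
```

```bash
python3 - <<'E'
from h import *
planT(427,-57.3,11,13.1,-.2)
E
```

```text
t 29.95 at [426.4 -56.5  61.1] rel [ 0.003 -0.202 -0.001] F [-0.5  0.2 -0.3] open 0.850 q [ 0.82  0.62 -2.19]
 turn [-0.003  0.002  0.002] level shift [ 0.4  0.9 50.1] tool shift [10.3  0.9 49. ]
```

Request:
carry_out(motion=[[[3, 1, 15, 0, 0, 0, 85], [3, 0, 15, 0, 0, 0, 85], [3, 0, 13, 0, 0, 0, 85], [1, 0, 6, 0, 0, 0, 85], [0, 0, 0, 0, 0, 0, 85], [0, 0, 0, 0, 0, 0, 85]]])

```text
clock: 30.55
tool_pos: [0.428, -0.0572, 0.0113]
eef_rot: [0.989, 0.114, -0.099, 0.01]
contact_force: [0.1, 0.5, -0.1]
opening: 0.85
```

```bash
python3 - <<'E'
from h import *
planT(427,-57.3,11,13.1,-.2)
E
```

```text
t 30.55 at [428.  -57.2  11.3] rel [ 0.003 -0.199 -0.   ] F [ 0.1  0.5 -0.1] open 0.850 q [ 0.92  0.53 -2.27]
 turn [-0.003 -0.001  0.001] level shift [-1.  -0.1  0.3] tool shift [-1.  -0.1  0.5]
```

Reached. Closing on the cover's side edges.

Request:
carry_out(motion=[[[0, 0, 0, 0, 0, 0, 60], [0, 0, 0, 0, 0, 0, 60], [0, 0, 0, 0, 0, 0, 60], [0, 0, 0, 0, 0, 0, 60], [0, 0, 0, 0, 0, 0, 60]]], squeeze=30)

```text
clock: 31.05
tool_pos: [0.4292, -0.0615, 0.0112]
eef_rot: [0.989, 0.112, -0.099, 0.013]
contact_force: [3.4, -7.8, -0.6]
opening: 0.693
```

Request:
carry_out(motion=[[[-2, 0, -10, 0, 0, 0, 60], [-6, 0, -30, 0, 0, 0, 60], [-8, 0, -40, 0, 0, 0, 60], [-8, 0, -40, 0, 0, 0, 60], [0, 0, 0, 0, 0, 0, 60], [0, 0, 0, 0, 0, 0, 60]]])

```text
clock: 31.65
tool_pos: [0.4286, -0.0576, 0.1341]
eef_rot: [0.989, 0.113, -0.098, 0.01]
contact_force: [0.1, -0.4, -1.6]
opening: 0.688
```

```bash
python3 - <<'E'
from h import *
planT(427,-57.3,130,13.1,-.2)
w=snap('wrist'); np.save('w9.npy',w,allow_pickle=True)
cv2.imwrite('pics/w9.png',cv2.resize(w['pixels'][:,:,::-1],(800,600)))
moved()
E
```

```text
t 31.65 at [428.6 -57.6 134.1] rel [ 0.002 -0.198  0.   ] F [ 0.1 -0.4 -1.6] open 0.688 q [ 0.68  0.77 -2.07]
 turn [-0.002 -0.002  0.   ] level shift [-1.5 -0.7  4.1] tool shift [-0.6 -0.7  4.3]
b1 changed px 2827
b2 changed px 2581
```

View pics/w9.png

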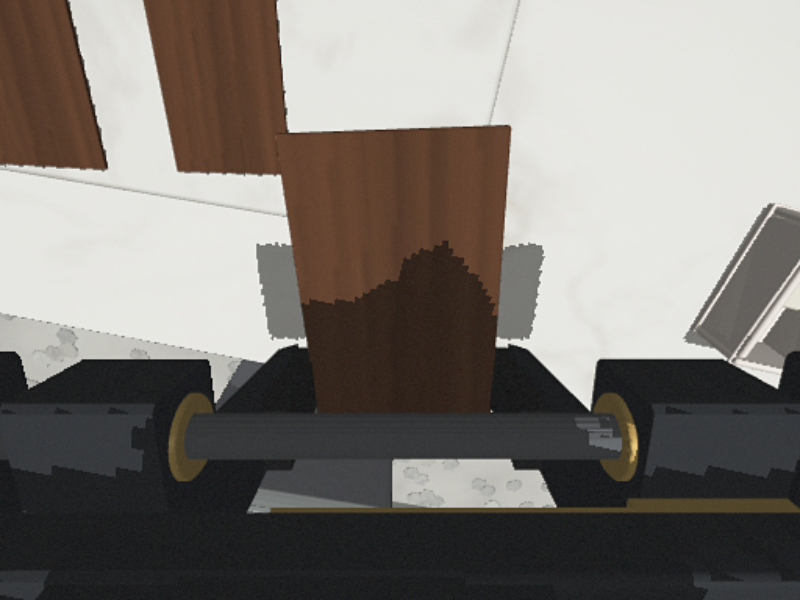

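The cover is held, with far corners at (278,134) and (510,125). The lighting also seems to have changed, since the whole picture is brighter, so my difference check no longer tells me about box movement. I'll check how level the cover is and where it sits in the hand.

```bash
cat >> h.py <<'E'
def boxes(s,z=.045):
    """not used for grasp: bright rim quads are read by eye"""
E
python3 - <<'E'
from h import *
w=np.load('w9.npy',allow_pickle=True).item()
c=[(278,134),(510,125)]
for z in(.130,.140,.1438,.150):
    P=[ray(w,np.array(q)/1.5625,z)*1000 for q in c]; v=P[0]-P[1]
    print(z,[p.round(1) for p in P],'w %.1f'%np.linalg.norm(v),'axis ang %.1f'%(np.degrees(np.arctan2(v[1],v[0]))-90),'mid',((P[0]+P[1])/2).round(1))
t=snap('top'); a=np.load('top1.npy',allow_pickle=True).item()
print(a['pixels'].mean(),t['pixels'].mean()); cv2.imwrite('pics/t2.png',cv2.resize(t['pixels'][165:250,300:430,::-1],None,fx=6,fy=6))
E
```

```text
0.13 [array([498.8,  -3. , 130. ]), array([516.4, -68.1, 130. ])] w 67.4 axis ang 15.2 mid [507.6 -35.5 130. ]
0.14 [array([500.3,  -5.4, 140. ]), array([516.6, -65.6, 140. ])] w 62.4 axis ang 15.2 mid [508.4 -35.5 140. ]
0.1438 [array([500.9,  -6.4, 143.8]), array([516.7, -64.7, 143.8])] w 60.5 axis ang 15.2 mid [508.8 -35.5 143.8]
0.15 [array([501.8,  -7.9, 150. ]), array([516.8, -63.2, 150. ])] w 57.3 axis ang 15.2 mid [509.3 -35.6 150. ]
116.52795918782552 121.65968492296007
```

View pics/t2.png

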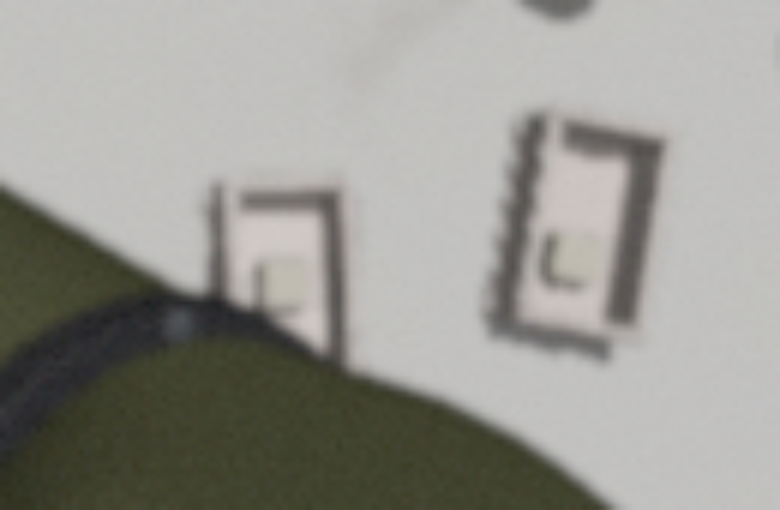

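Both lumps are inside their boxes, and the boxes look unmoved as far as this view shows. Now the centreline of the held cover, and a colour test for finding box rims in the wrist view.

```bash
python3 - <<'E'
from h import *
w=np.load('w9.npy',allow_pickle=True).item()
for z in(.140,.1438):
    L=[ray(w,np.array(q)/1.5625,z)*1000 for q in((278,134),(318,405))]; Rr=[ray(w,np.array(q)/1.5625,z)*1000 for q in((510,125),(490,405))]
    for E in(L,Rr): d=E[0]-E[1]; print(z,'side ang %.1f'%np.degrees(np.arctan2(d[1],d[0])))
w=np.load('w1.npy',allow_pickle=True).item(); p=w['pixels'].astype(int)
for u,v in[(255,150),(300,160),(320,150),(200,150),(380,200),(265,130),(290,213)]: print((u,v),p[int(v/1.5625),int(u/1.5625)])
w=np.load('w9.npy',allow_pickle=True).item(); p=w['pixels'].astype(int)
for u,v in[(600,100),(600,300),(790,350),(745,300),(720,290)]: print((u,v),p[int(v/1.5625),int(u/1.5625)])
E
```

```text
0.14 side ang 14.8
0.14 side ang 15.1
0.1438 side ang 14.8
0.1438 side ang 15.1
(255, 150) [156 150 143]
(300, 160) [180 173 166]
(320, 150) [147 143 136]
(200, 150) [159 158 153]
(380, 200) [158 158 154]
(265, 130) [67 64 62]
(290, 213) [177 170 163]
(600, 100) [232 231 227]
(600, 300) [230 230 225]
(790, 350) [105 102  97]
(745, 300) [100  98  94]
(720, 290) [107 102  98]
```

Request:
carry_out(motion=[[[-3, 48, 0, 0, 0, 0, 60], [-3, 48, 0, 0, 0, 0, 60], [-2, 14, 0, 0, 0, 0, 60], [0, 0, 0, 0, 0, 0, 60], [0, 0, 0, 0, 0, 0, 60]]])

```text
clock: 32.3
tool_pos: [0.445, -0.1647, 0.1338]
eef_rot: [0.988, 0.114, -0.1, 0.009]
contact_force: [0.1, -0.5, -1.1]
opening: 0.688
```

```bash
python3 - <<'E'
from h import *
planT(427.9,-296.2,80,-1.2,-.2)
w=snap('wrist'); np.save('w10.npy',w,allow_pickle=True)
boxmark(w,[(460.9,-296.9,-1.2),(488.9,-427.8,-13)],'w10.png')
E
```

```text
t 32.30 at [ 445.  -164.7  133.8] rel [-0.02 -0.2  -0.25] F [ 0.1 -0.5 -1.1] open 0.688 q [ 0.69  0.86 -1.84]
 turn [0.045 0.001 0.247] level shift [-14.3 131.8  53.8] tool shift [ -3.3 131.8  55.6]
```

View pics/w10.png

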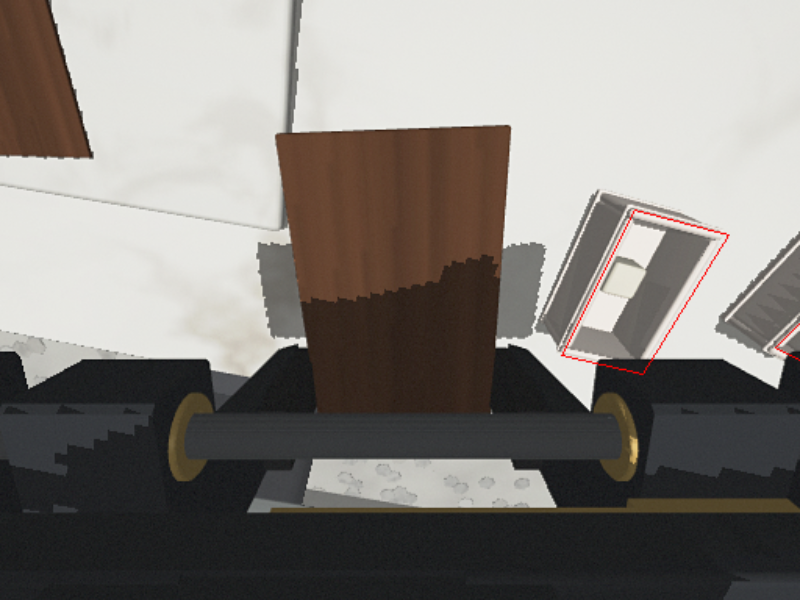

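Box 1 hasn't moved (outline within about 2 mm). In camera terms the cover sits +1.9° in the jaws with its centre 33 mm ahead, so I'll use tool yaw -3.1°.

Request:
carry_out(motion=[[[0, 0, 0, 0.028, 0, 0.139, 60], [0, 0, 0, 0.028, 0, 0.139, 60], [-2, 45, 0, 0, 0, 0, 60], [-2, 45, 0, 0, 0, 0, 60], [0, 40, 0, 0, 0, 0, 60], [0, 0, 0, 0, 0, 0, 60], [0, 0, 0, 0, 0, 0, 60]]])

```text
clock: 33.05
tool_pos: [0.4347, -0.2944, 0.1347]
eef_rot: [0.995, -0.027, -0.1, -0.005]
contact_force: [0.7, 1.1, -0.1]
opening: 0.694
```

```bash
python3 - <<'E'
from h import *
planT(427.9,-296.6,60,-3.1,-.2)
E
```

```text
t 33.05 at [ 434.7 -294.4  134.7] rel [ 0.004 -0.201 -0.   ] F [ 0.7  1.1 -0.1] open 0.694 q [ 0.62  0.93 -1.75]
 turn [-0.004  0.001  0.001] level shift [-6.7  2.6 74.7] tool shift [ 8.3  2.6 74.5]
```

Request:
carry_out(motion=[[[4, 1, 37, 0, 0, 0, 60], [4, 1, 37, -0.002, 0, 0, 60], [0, 0, 0, 0, 0, 0, 60], [0, 0, 0, 0, 0, 0, 60], [0, 0, 0, 0, 0, 0, 60]]])

```text
clock: 33.55
tool_pos: [0.4293, -0.2963, 0.0624]
eef_rot: [0.995, -0.026, -0.099, -0.003]
contact_force: [0.9, 0.9, -0.8]
opening: 0.692
```

```bash
python3 - <<'E'
from h import *
planT(427.9,-296.6,42,-3.1,-.2)
E
```

```text
t 33.55 at [ 429.3 -296.3   62.4] rel [ 0.001 -0.198 -0.002] F [ 0.9  0.9 -0.8] open 0.692 q [ 0.72  0.79 -1.83]
 turn [-0.    -0.002  0.002] level shift [-1.3  0.3 20.4] tool shift [ 2.7  0.3 20.3]
```

Request:
carry_out(motion=[[[2, 0, 10, 0, 0, 0, 60], [1, 0, 10, 0, 0, 0, 60], [0, 0, 0, 0, 0, 0, 60], [0, 0, 0, 0, 0, 0, 60]]])

```text
clock: 33.95
tool_pos: [0.4261, -0.2974, 0.0404]
eef_rot: [0.995, -0.027, -0.1, -0.003]
contact_force: [-0.4, -0.0, -0.5]
opening: 0.69
```

Request:
carry_out(motion=[[[0, 0, 2, 0, 0, 0, 60], [0, 0, 0, 0, 0, 0, 60]]])

```text
clock: 34.15
tool_pos: [0.4259, -0.2974, 0.0386]
eef_rot: [0.995, -0.027, -0.1, -0.003]
contact_force: [-1.2, 0.2, -0.5]
opening: 0.696
```

Request:
carry_out(motion=[[[0, 0, 2, 0, 0, 0, 60], [0, 0, 0, 0, 0, 0, 60]]])

```text
clock: 34.35
tool_pos: [0.426, -0.2975, 0.0377]
eef_rot: [0.995, -0.027, -0.1, -0.003]
contact_force: [-0.6, 1.4, 6.0]
opening: 0.694
```

```bash
python3 - <<'E'
from h import *
planT(427.9,-296.6,38.3,-3.1,-.2)
E
```

```text
t 34.35 at [ 426.  -297.5   37.7] rel [-0.    -0.2    0.001] F [-0.6  1.4  6. ] open 0.694 q [ 0.76  0.75 -1.86]
 turn [ 0.    -0.    -0.001] level shift [ 1.9 -1.  -0.6] tool shift [ 1.7 -1.  -1. ]
```

Request:
carry_out(motion=[[[2, -1, -1, 0, 0, 0, 60], [0, 0, 0, 0, 0, 0, 60], [0, 0, 1, 0, 0, 0, 60], [0, 0, 0, 0, 0, 0, 60], [0, 0, 0, 0, 0, 0, 78], [0, 0, 0, 0, 0, 0, 85], [0, 0, 0, 0, 0, 0, 85]]])

```text
clock: 35.05
tool_pos: [0.4276, -0.2963, 0.036]
eef_rot: [0.995, -0.027, -0.1, -0.003]
contact_force: [-0.7, 0.1, -0.2]
opening: 0.848
```

Request:
carry_out(motion=[[[-2, 0, -10, 0, 0, 0, 85], [-6, 0, -30, 0, 0, 0, 85], [-8, 0, -40, 0, 0, 0, 85], [-40, 0, -40, 0, 0, 0, 85], [-20, 0, 0, 0, 0.1, 0, 85], [0, 0, 0, 0, 0.1, 0, 85], [0, 0, 0, 0, 0, 0, 85], [0, 0, 0, 0, 0, 0, 85]]])

```text
clock: 35.85
tool_pos: [0.3811, -0.2943, 0.164]
eef_rot: [1.0, -0.028, -0.001, -0.0]
contact_force: [0.8, -0.2, 0.1]
opening: 0.848
```

```bash
python3 - <<'E'
from h import *
plan(430,-20,180,10)
w=snap('wrist'); np.save('w11.npy',w,allow_pickle=True); [print(o) for o in covers(w,.048)]
boxmark(w,[(460.9,-296.9,-1.2),(488.9,-427.8,-13)],'w11.png')
E
```

```text
t 35.85 at [ 381.1 -294.3  164. ] yaw -3.2 F [ 0.8 -0.2  0.1] open 0.848
 turn [-0.     0.001 -0.23 ] shift [  95.8 -261.7  -16. ]
(461.0, -296.9, -1.1, 98.7, 60.6, [258.0, 103.0])
```

View pics/w11.png

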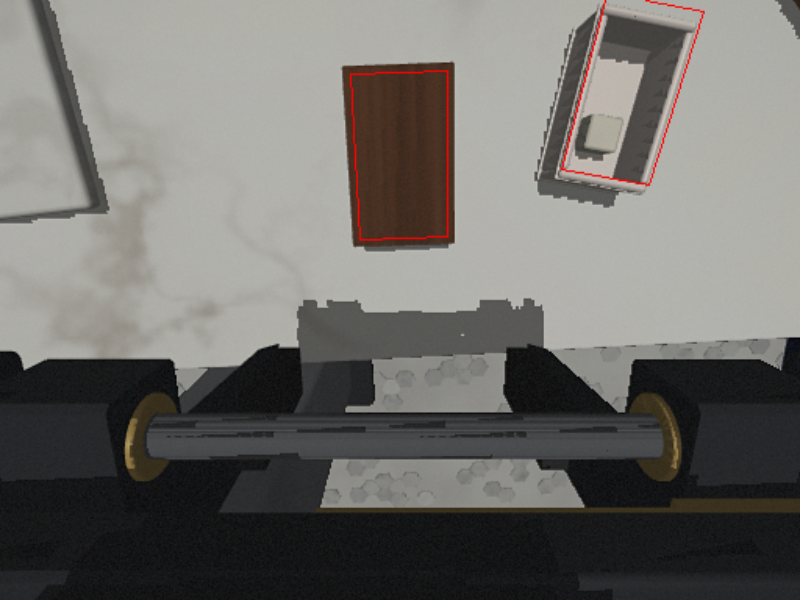

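The cover sits on box 1 at (461.0,-296.9,-1.1°), matching the box pose, and the red rim outline lies evenly inside it. Box 2's rim now reads a few mm nearer the robot than predicted; its lump is visible at (600,133). I'll measure that rim and go for the middle cover.

```bash
python3 - <<'E'
from h import *
w=np.load('w11.npy',allow_pickle=True).item()
quad(w,[(604,13),(699,25),(645,191),(558,178)],.045)
w=np.load('w7.npy',allow_pickle=True).item()
quad(w,[(359,325),(357,243),(502,244),(497,325)],.045)
E
```

```text
[ 482.7 -426.3] ang -14.0 len 87.5 89.2 52.8 53.2
[ 489.8 -426.4] ang 166.8 len 92.8 92.8 55.2 54.5
```

Request:
carry_out(motion=[[[0, 0, 0, 0, 0, -0.129, 35], [0, 0, 0, 0, 0, -0.129, 35], [23, -40, 0, 0, 0, 0, 35], [23, -40, 0, 0, 0, 0, 35], [23, -40, 0, 0, 0, 0, 35], [23, -40, 0, 0, 0, 0, 35], [23, -40, 0, 0, 0, 0, 35], [23, -40, 0, 0, 0, 0, 35]]])

```text
clock: 36.7
tool_pos: [0.4695, -0.0277, 0.1634]
eef_rot: [0.995, 0.102, -0.0, -0.001]
contact_force: [0.9, 0.3, 0.1]
opening: 0.348
```

Request:
carry_out(motion=[[[10, -40, 0, 0, 0, 0, 35], [10, -38, 0, 0, 0, 0, 35], [0, 0, 0, 0, -0.1, 0, 35], [0, 0, 0, 0, -0.1, 0, 35], [0, 0, 0, 0, 0, 0, 35], [0, 0, 0, 0, 0, 0, 35]]])

```text
clock: 37.3
tool_pos: [0.4717, 0.0504, 0.163]
eef_rot: [0.99, 0.101, -0.099, 0.009]
contact_force: [-0.4, 0.1, 0.8]
opening: 0.35
```

```bash
python3 - <<'E'
from h import *
w=snap('wrist'); [print(o) for o in covers(w)]
planT(501.8,54.7,40,11.6,-.2)
E
```

```text
(486.9, 152.7, 10.0, 98.4, 61.1, [158.0, 115.0])
(512.8, 56.8, 11.7, 84.1, 60.8, [261.0, 110.0])
t 37.35 at [471.   49.7 163.3] rel [ 0.001 -0.2   -0.002] F [-0.1  0.8 -0.2] open 0.348 q [ 0.56  0.9  -2.17]
 turn [-0.001  0.     0.002] level shift [ 31.2   1.3 123.3] tool shift [ 55.1   1.3 114.6]
```

Request:
carry_out(motion=[[[27, 1, 45, 0, 0, 0, 35], [20, 0, 45, 0, 0, 0, 35], [8, 0, 24, 0, 0, 0, 35], [0, 0, 0, 0, 0, 0, 35], [0, 0, 0, 0, 0, 0, 35]]])

```text
clock: 37.85
tool_pos: [0.5005, 0.0547, 0.0441]
eef_rot: [0.99, 0.101, -0.1, 0.01]
contact_force: [0.1, 0.4, 0.6]
opening: 0.35
```

```bash
python3 - <<'E'
from h import *
planT(501.8,54.7,25,11.6,-.2)
E
```

```text
t 37.85 at [500.5  54.7  44.1] rel [ 0.001 -0.201 -0.001] F [0.1 0.4 0.6] open 0.350 q [ 0.71  0.75 -2.25]
 turn [-0.001  0.001  0.001] level shift [ 1.2  0.2 19.1] tool shift [ 5.   0.2 18.5]
```

Request:
carry_out(motion=[[[3, 0, 10, 0, 0, 0, 35], [2, 0, 8, 0, 0, 0, 35], [0, 0, 0, 0, 0, 0, 35], [0, 0, 0, 0, 0, 0, 35]]])

```text
clock: 38.25
tool_pos: [0.5025, 0.0549, 0.025]
eef_rot: [0.99, 0.101, -0.099, 0.01]
contact_force: [0.4, 0.6, 0.8]
opening: 0.35
```

Request:
carry_out(motion=[[[0, 0, 1, 0, 0, 0, 35], [0, 0, 0, 0, 0, 0, 35]]])

```text
clock: 38.45
tool_pos: [0.5025, 0.055, 0.0243]
eef_rot: [0.99, 0.101, -0.099, 0.01]
contact_force: [-0.2, -0.7, 4.3]
opening: 0.354
```

Request:
carry_out(motion=[[[0, 0, 1, 0, 0, 0, 35], [0, 0, 0, 0, 0, 0, 35]]])

```text
clock: 38.65
tool_pos: [0.5025, 0.055, 0.0241]
eef_rot: [0.99, 0.101, -0.099, 0.01]
contact_force: [-1.0, -1.3, 11.6]
opening: 0.35
```

Request:
carry_out(motion=[[[-6.86, 0, 1.39, 0, 0, 0, 35], [-7.84, 0, 1.59, 0, 0, 0, 35], [-7.84, 0, 1.59, 0, 0, 0, 35], [-7.84, 0, 1.59, 0, 0, 0, 35], [0, 0, 0, 0, 0, 0, 35]]])

```text
clock: 39.15
tool_pos: [0.4738, 0.0499, 0.0241]
eef_rot: [0.99, 0.101, -0.097, 0.009]
contact_force: [2.5, 0.1, 9.0]
opening: 0.351
```

Request:
carry_out(motion=[[[-7.84, 0, 1.59, 0, 0, 0, 35], [-7.84, 0, 1.59, 0, 0, 0, 35], [-7.84, 0, 1.59, 0, 0, 0, 35], [-6.86, 0, 1.39, 0, 0, 0, 35], [0, 0, 0, 0, 0, 0, 35], [0, 0, 0, 0, 0, 0, 35]]])

```text
clock: 39.75
tool_pos: [0.444, 0.0439, 0.024]
eef_rot: [0.99, 0.101, -0.097, 0.009]
contact_force: [2.3, 0.8, 11.8]
opening: 0.346
```

Request:
carry_out(motion=[[[0, 0, -10, 0, 0, 0, 35], [-10, 0, -40, 0, 0, 0, 70], [-40, 0, -40, 0, 0, 0, 85], [-20, 0, -30, 0, 0, 0, 85], [0, 0, 0, 0, 0, 0, 85], [0, 0, 0, 0, 0, 0, 85]]])

```text
clock: 40.35
tool_pos: [0.4015, 0.0337, 0.1493]
eef_rot: [0.99, 0.101, -0.099, 0.01]
contact_force: [-0.5, 0.3, -0.5]
opening: 0.78
```

```bash
python3 - <<'E'
from h import *
w=snap('wrist'); [print(o) for o in covers(w)]
planT(427,40,60,11.6,-.2)
E
```

```text
(474.5, 150.5, 10.5, 74.2, 61.3, [138.0, 46.0])
(448.5, 44.7, 11.4, 96.1, 60.8, [257.0, 106.0])
t 40.40 at [401.4  33.7 148.6] rel [ 0.001 -0.2   -0.   ] F [-0.5 -0.4 -0.2] open 0.824 q [ 0.62  0.74 -2.26]
 turn [-0.001  0.     0.   ] level shift [26.3 -1.  88.6] tool shift [43.4 -1.  81.6]
```

Request:
carry_out(motion=[[[16, -1, 40, 0, 0, 0, 85], [16, 0, 43, 0, 0, 0, 85], [0, 0, 0, 0, 0, 0, 85], [0, 0, 0, 0, 0, 0, 85]]])

```text
clock: 40.8
tool_pos: [0.4144, 0.0381, 0.0605]
eef_rot: [0.99, 0.101, -0.101, 0.01]
contact_force: [0.5, 0.4, -0.1]
opening: 0.848
```

```bash
python3 - <<'E'
from h import *
planT(416,38.1,11,11.4,-.2)
E
```

```text
t 40.80 at [414.4  38.1  60.5] rel [ 0.    -0.204 -0.005] F [ 0.5  0.4 -0.1] open 0.848 q [ 0.78  0.58 -2.38]
 turn [0.    0.004 0.005] level shift [ 1.6  0.4 49.5] tool shift [11.4  0.4 48.2]
```

Request:
carry_out(motion=[[[3, 0, 15, 0, 0.004, 0.004, 85], [3, 0, 15, 0, 0, 0, 85], [3, 0, 12, 0, 0, 0, 85], [1, 0, 6, 0, 0, 0, 85], [0, 0, 0, 0, 0, 0, 85], [0, 0, 0, 0, 0, 0, 85]]])

```text
clock: 41.4
tool_pos: [0.4161, 0.0382, 0.0128]
eef_rot: [0.99, 0.099, -0.097, 0.01]
contact_force: [-0.2, -0.9, 0.3]
opening: 0.848
```

```bash
python3 - <<'E'
from h import *
planT(416,38.1,11,11.4,-.2)
E
```

```text
t 41.40 at [416.1  38.2  12.8] rel [-0.    -0.196 -0.   ] F [-0.2 -0.9  0.3] open 0.848 q [ 0.89  0.46 -2.47]
 turn [ 0.    -0.004  0.   ] level shift [-0.1  0.1  1.8] tool shift [0.2 0.1 1.8]
```

Request:
carry_out(motion=[[[0, 0, 0, 0, 0, 0, 60], [0, 0, 0, 0, 0, 0, 60], [0, 0, 0, 0, 0, 0, 60], [0, 0, 0, 0, 0, 0, 60], [0, 0, 0, 0, 0, 0, 60]]], squeeze=30)

```text
clock: 41.9
tool_pos: [0.416, 0.0381, 0.0123]
eef_rot: [0.99, 0.099, -0.097, 0.01]
contact_force: [-0.2, 0.6, 2.2]
opening: 0.692
```

Request:
carry_out(motion=[[[-2, 0, -10, 0, 0, 0, 60], [-6, 0, -30, 0, 0, 0, 60], [-8, 0, -40, 0, 0, 0, 60], [-8, 0, -40, 0, 0, 0, 60], [0, 0, 0, 0, 0, 0, 60], [0, 0, 0, 0, 0, 0, 60]]])

```text
clock: 42.5
tool_pos: [0.4159, 0.0378, 0.1354]
eef_rot: [0.99, 0.099, -0.097, 0.01]
contact_force: [-0.4, -0.6, -0.0]
opening: 0.692
```

```bash
cat >> h.py <<'E'
def held(w,dz):
    """far edge of the cover in hand, its top dz mm above the TCP: centre in the tool frame (level), angle to the tool"""
    s=readout.get_state(); t=np.array(s['tool_pos']); z=t[2]+dz/1000
    p=w['pixels'].astype(int); m=((p[...,0]>p[...,2]+15)&(p[...,0]<140)).astype(np.uint8); m=cv2.morphologyEx(m,cv2.MORPH_OPEN,np.ones((3,3)))
    m[225:]=0; n,l=cv2.connectedComponents(m); l=l==l[170,256]
    xs=np.where(l[100:220].any(1))[0]; E=[]
    for v in range(100,215,5):
        u=np.where(l[v])[0]
        if len(u): E.append((ray(w,(u[0]-.5,v),z),ray(w,(u[-1]+.5,v),z)))
    E=np.array(E)*1000; a=[np.degrees(np.arctan2(*np.polyfit(E[:,k,0],E[:,k,1],1)[:1],1)) for k in(0,1)]
    v=[np.where(l[:,u])[0][0]-.5 for u in range(210,305,5)]
    F=np.array([ray(w,(u,q),z) for u,q in zip(range(210,305,5),v)])*1000
    M=R.from_quat(s['eef_rot']).as_matrix(); yaw=np.arctan2(M[1,0],M[0,0]); c,sn=np.cos(yaw),np.sin(yaw)
    d=F[:,:2]-t[:2]*1000; al=d@[c,sn]; k=np.polyfit(d@[-sn,c],al,1)
    e=E.mean(1)[:,:2]-t[:2]*1000
    print('yaw %.1f sides'%np.degrees(yaw),np.round(a,1),'far edge tilt %.1f'%-np.degrees(np.arctan(k[0])),'far edge at %.1f'%k[1],'width',np.linalg.norm(E[:,0]-E[:,1],axis=1).round(1)[[0,5,-1]],'lateral (left+)',(e@[-sn,c]).round(1)[[0,5,-1]])
E
python3 - <<'E'
from h import *
w=np.load('w9.npy',allow_pickle=True).item()
w=snap('wrist'); np.save('w12.npy',w,allow_pickle=True); held(w,8.2)
planT(430,-250,135,-15,-.2)
E
```

```text
yaw 11.4 sides [10.9 11.1] far edge tilt -0.3 far edge at 82.4 width [62.3 62.1 62.1] lateral (left+) [0.7 0.7 0.9]
t 42.55 at [415.3  37.6 134.6] rel [-0.046 -0.193 -0.459] F [ 0.2  0.5 -0.1] open 0.691 q [ 0.64  0.73 -2.27]
 turn [ 0.091 -0.003  0.452] level shift [ 88.6 274.   -0.4] tool shift [ 86.7 274.  -18. ]
```

The second cover is held level and flush: its centre is 32.4 mm ahead of the TCP and 0.7 mm left, 0.4° off the tool axis. Moving to look at box 2 again.

Request:
carry_out(motion=[[[0, 0, 0, 0.029, 0, 0.143, 60], [0, 0, 0, 0.029, 0, 0.143, 60], [0, 0, 0, 0.029, 0, 0.143, 60], [0, 0, 0, 0.004, 0, 0.02, 60], [14, 40, -3, 0, 0, 0, 60], [14, 40, -3, 0, 0, 0, 60], [14, 40, -3, 0, 0, 0, 60], [14, 40, -3, 0, 0, 0, 60]]])

```text
clock: 43.35
tool_pos: [0.4295, -0.1326, 0.1343]
eef_rot: [0.987, -0.126, -0.098, -0.013]
contact_force: [1.5, -0.1, -1.0]
opening: 0.688
```

Request:
carry_out(motion=[[[14, 40, -3, 0, 0, 0, 60], [14, 40, -3, 0, 0, 0, 60], [14, 40, -3, 0, 0, 0, 60], [12, 40, -2, 0, 0, 0, 60], [0, 0, 0, 0, 0, 0, 60], [0, 0, 0, 0, 0, 0, 60]]])

```text
clock: 43.95
tool_pos: [0.4417, -0.3001, 0.1339]
eef_rot: [0.987, -0.128, -0.098, -0.014]
contact_force: [-0.8, 0.2, -1.1]
opening: 0.692
```

```bash
python3 - <<'E'
from h import *
planT(455,-418,80,-13.5,-.2)
w=snap('wrist'); np.save('w13.npy',w,allow_pickle=True); held(w,8.2)
boxmark(w,[(488.9,-427,-13)],'w13.png')
E
```

```text
t 43.95 at [ 441.7 -300.1  133.9] rel [ 0.005 -0.199  0.023] F [-0.8  0.2 -1.1] open 0.692 q [ 0.57  0.94 -1.88]
 turn [-0.007 -0.001 -0.022] level shift [ 40.5 111.5  53.9] tool shift [ 50.4 111.5  44.8]
yaw -14.6 sides [-15.2 -15.1] far edge tilt -0.7 far edge at 81.4 width [61.5 61.4 61.4] lateral (left+) [-1.4 -1.3 -1.1]
```

View pics/w13.png

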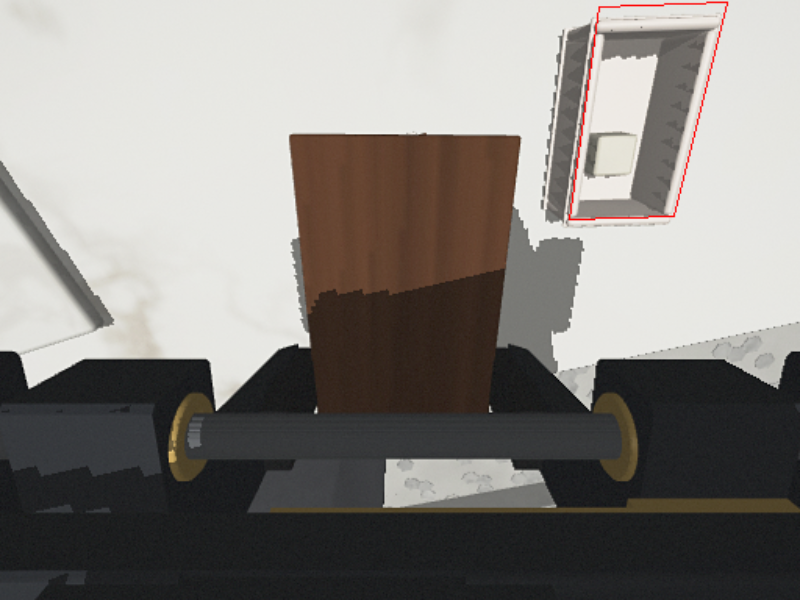

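Box 2's rim here runs (600,18), (721,14), (672,223), (569,226), a few mm nearer than the old outline. I'll use this reading.

```bash
python3 - <<'E'
from h import *
w=np.load('w13.npy',allow_pickle=True).item()
quad(w,[(600,18),(721,14),(672,223),(569,226)],.045)
w=np.load('w11.npy',allow_pickle=True).item()
quad(w,[(606,8),(702,22),(645,193),(557,180)],.045)
for n in('w11','w13'):
    w=np.load(n+'.npy',allow_pickle=True).item(); p=w['pixels'].astype(int)
    m=((p[...,0]-p[...,2]>8)&(p.min(2)>40)).astype(np.uint8); m[:,:345]=0; m[170:]=0
    m=cv2.morphologyEx(m,cv2.MORPH_CLOSE,np.ones((5,5))); print(n,[o for o in rect(w,m,.045) if o[3]>50])
E
```

```text
[ 484.8 -426.5] ang -12.6 len 91.7 91.6 51.3 53.4
[ 483.1 -426.7] ang -14.4 len 91.2 92.0 53.5 53.9
w11 [(485.1, -386.5, -13.3, 80.7, 2.4, [356.0, 65.0]), (485.0, -422.3, -13.4, 93.9, 59.8, [397.0, 62.0])]
w13 [(486.6, -418.4, -13.1, 93.0, 67.7, [401.0, 74.0])]
```

Request:
carry_out(motion=[[[12, 38, -2.5, -0.006, 0, -0.03, 60], [12, 38, -2.5, 0, 0, 0, 60], [12, 37, -2.5, 0, 0, 0, 60], [7, 0, 35, 0, 0, 0, 60], [7, 0, 35, 0, 0, 0, 60], [0, 0, 0, 0, 0, 0, 60], [0, 0, 0, 0, 0, 0, 60], [0, 0, 0, 0, 0, 0, 60]]])

```text
clock: 44.8
tool_pos: [0.4533, -0.4177, 0.0657]
eef_rot: [0.989, -0.112, -0.096, -0.012]
contact_force: [-0.3, 0.1, -0.6]
opening: 0.686
```

```bash
python3 - <<'E'
from h import *
planT(453.5,-418.6,43,-12.8,-.197)
E
```

```text
t 44.80 at [ 453.3 -417.7   65.7] rel [ 0.002 -0.194  0.002] F [-0.3  0.1 -0.6] open 0.686 q [ 0.64  0.99 -1.69]
 turn [-0.002 -0.003 -0.002] level shift [ 0.4  0.8 22.7] tool shift [ 4.8  0.8 22.1]
```

Request:
carry_out(motion=[[[2.5, 1, 12, 0, 0, 0, 60], [2, 0, 10, 0, 0, 0, 60], [0, 0, 0, 0, 0, 0, 60], [0, 0, 0, 0, 0, 0, 60]]])

```text
clock: 45.2
tool_pos: [0.4512, -0.4193, 0.0411]
eef_rot: [0.989, -0.113, -0.098, -0.012]
contact_force: [-0.1, -0.7, 0.2]
opening: 0.695
```

Request:
carry_out(motion=[[[0.4, 0, 2, 0, 0, 0, 60], [0, 0, 0, 0, 0, 0, 60]]])

```text
clock: 45.4
tool_pos: [0.4516, -0.4194, 0.0394]
eef_rot: [0.989, -0.113, -0.097, -0.012]
contact_force: [-1.0, -0.3, 0.4]
opening: 0.691
```

Request:
carry_out(motion=[[[0.4, 0, 2, 0, 0, 0, 60], [0, 0, 0, 0, 0, 0, 60]]])

```text
clock: 45.6
tool_pos: [0.4517, -0.4195, 0.0391]
eef_rot: [0.989, -0.113, -0.098, -0.012]
contact_force: [-1.0, 1.1, 10.0]
opening: 0.688
```

```bash
python3 - <<'E'
from h import *
planT(453.5,-418.6,38.5,-12.8,-.197)
E
```

```text
t 45.60 at [ 451.7 -419.5   39.1] rel [ 0.001 -0.197  0.005] F [-1.   1.1 10. ] open 0.688 q [ 0.67  0.95 -1.71]
 turn [-0.002 -0.    -0.005] level shift [ 1.6 -1.3  0.6] tool shift [ 1.6 -1.3  0.2]
```

Contact at the predicted height. I'll lift 1 mm, nudge 1.6 mm, lower and release.

Request:
carry_out(motion=[[[1.5, -1, -1.5, 0, 0, 0, 60], [0, 0, 0, 0, 0, 0, 60], [0, 0, 1, 0, 0, 0, 60], [0, 0, 0, 0, 0, 0, 60], [0, 0, 0, 0, 0, 0, 78], [0, 0, 0, 0, 0, 0, 85], [0, 0, 0, 0, 0, 0, 85]]])

```text
clock: 46.3
tool_pos: [0.453, -0.4186, 0.037]
eef_rot: [0.989, -0.113, -0.098, -0.012]
contact_force: [0.1, -0.3, -1.3]
opening: 0.851
```

Request:
carry_out(motion=[[[-2, 0, -10, 0, 0, 0, 85], [-6, 0, -30, 0, 0, 0, 85], [-8, 0, -40, 0, 0, 0, 85], [-40, 0, -40, 0, 0, 0, 85], [-20, 0, -20, 0, 0.1, 0, 85], [0, -30, 0, 0, 0.1, 0, 85], [0, 0, 0, 0, 0, 0, 85], [0, 0, 0, 0, 0, 0, 85]]])

```text
clock: 47.1
tool_pos: [0.4171, -0.3797, 0.185]
eef_rot: [0.994, -0.113, 0.001, -0.0]
contact_force: [0.0, 0.5, 0.2]
opening: 0.849
```

```bash
python3 - <<'E'
from h import *
plan(430,-20,180,10)
w=snap('wrist'); np.save('w14.npy',w,allow_pickle=True); [print(o) for o in covers(w,.048)]
cv2.imwrite('pics/w14.png',cv2.resize(w['pixels'][:,:,::-1],(800,600)))
E
```

```text
t 47.10 at [ 417.1 -379.7  185. ] yaw -13.0 F [0.  0.5 0.2] open 0.849
 turn [-0.    -0.003 -0.402] shift [  75.2 -352.     5. ]
(461.3, -297.3, -1.2, 98.0, 60.9, [170.0, 156.0])
(484.8, -425.8, -13.4, 98.5, 60.6, [289.0, 105.0])
```

View pics/w14.png

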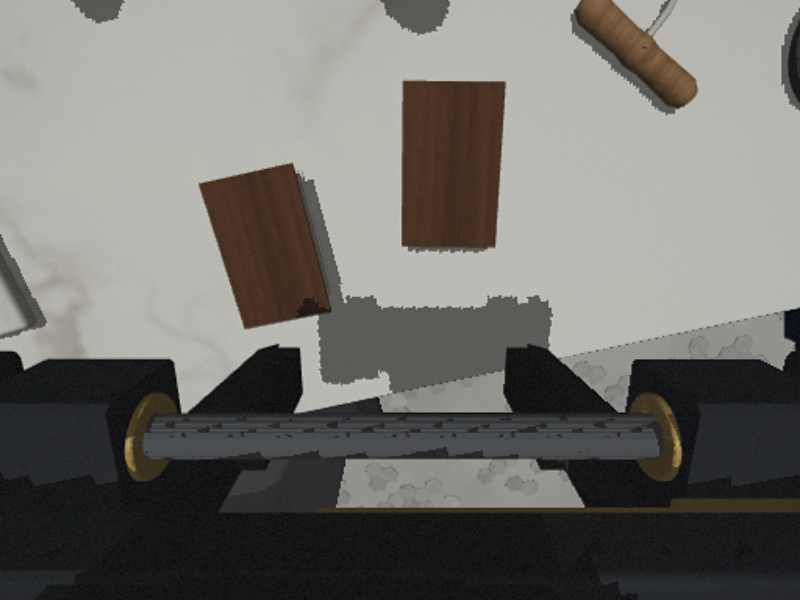

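Both boxes are covered: cover poses are (461.3,-297.3,-1.2°) and (484.8,-425.8,-13.4°), each within about 1 mm and 0.2° of its box. Handing in.

```bash
python3 -c "
from h import *
print(ticket.finish_job())"
```

```text
the job is handed in; nothing more can be done
None
```

I put one sugar lump in each of the two boxes present and closed both with walnut covers. I slid each cover over the board's front edge, gripped it there and set it down. The job was handed in at about 47 s of the 210 s allowed.

**Last checks**
- **Fit:** The covers lie at (461.3, -297.3) mm, -1.2°, and (484.8, -425.8) mm, -13.4°. Both are within about 1 mm and 0.2° of the boxes I measured under them, and their apparent size fits a cover lying flat at rim height. I checked levelness only from that view, not from the side.
- **Lumps and arm:** Both lumps were seen inside the boxes before covering. At hand-in the arm was clear of everything.
- **Bystanders:** I steered around the canister, spice jar and salt mill and felt no contact with them. I did not check their final positions.

**What went wrong or disagreed**
- **Tip reach:** The first lump grasp closed on air. `r.tip_reach` says 22 mm, but touching the cover showed the fingertips only about 2 mm beyond the reported TCP, so I worked from the touch reading.
- **Reach at the board edge:** Joint 6 reached its limit there, so I gripped and placed both covers with the tool tilted 0.2 rad.
- **Box 2 position:** It read about 5 mm nearer the robot in later views than at first, possibly from a small knock. I placed its cover by the later reading.
- **Top-camera check:** The lighting changed partway through, so I dropped that test for moved boxes and used wrist views instead.
- **Picture budget:** I viewed 17 pictures against a budget of 14, one more than the overrun allowed.

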